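# Fetch the bowl from the two-door cupboard, tare the scale and weigh in the chocolate

### The job

The weighing bowl is in the drawer inside the little two-door cupboard: swing the hook latch off, open the right-hand leaf right back, then the left-hand leaf that it overlaps (left and right as you face it), pull out the drawer and stand the empty bowl upright in the middle of the scale's plate. With the bowl standing there empty and let go, press the scale's tare key fully down, and only then put every square of chocolate from the acrylic tray into the bowl. Finish with the bowl still in the middle of the plate and both leaves standing open, and leave the tin, saucer, fork and cookie press where they are.

Things in the scene. Friction and masses are not known exactly. Their poses are not given: they have to be found in the camera images.
- cupboard: Grey MDF two-door cupboard, fixed: carcass 240 mm deep (x), 270 wide (y), 160 high, solid top. Origin: centre of underside; -x points out of its front to the robot, +y is its left as the robot sees it. Two box-shaped leaves, 40 mm deep, hang in front, 45 to 158 mm up. A strip on the right leaf overlaps the left by 18 mm; the hook holds the right leaf. A fixed 205 mm bin is on its right.
- hook (a joint): Angle (rad) of the flat steel hook latch on top of the cupboard: about 0 = engaged round the stud on top of the right leaf, grows as it is swung outwards to the right (anticlockwise seen from above); from 0.5 it is clear of the stud; stop at 1.2. Turns easily (0.03 Nm) and stays where it is left.
- hook_knob (a point): Upright round knob of the hook latch, 14 mm across, 53 mm from the hook's vertical pivot axis, which lies at x = -60, y = -66 mm in the cupboard's frame. The point is on the knob's axis 11 mm below its top; the top is 205 mm above the ledge, the upper face of the flat arm below it 169 mm. Taken from above and moved about the pivot.
- leaf_right (a joint): Opening angle (rad) of the right leaf (the latched one, on the -y side): 0 shut, 1.57 square to the front, stop at 1.75. Hinged about the vertical through leaf_right_hinge; seen from above it opens anticlockwise. Light hinge friction (0.06 Nm); it stays where it is left.
- leaf_right_hinge (a point): Point on the right leaf's vertical hinge axis, at the height of leaf_right_handle.
- leaf_right_handle (a point): Vertical round steel bar handle of the right leaf, 11 mm thick, 70 mm long plus round ends, its axis 30 mm off the leaf's face. The point is on that axis, 135 mm above the ledge (the bar ends at 155 mm); 85 mm from the hinge along the leaf and 69 mm out from it. The bar may turn between finger pads.
- leaf_left (a joint): Opening angle (rad) of the left leaf (overlapped, +y side): 0 shut, 1.57 square to the front, stop at 1.75; seen from above it opens clockwise about leaf_left_hinge. Cannot open while the right leaf is shut. Same friction.
- leaf_left_hinge (a point): Point on the left leaf's vertical hinge axis, at the height of leaf_left_handle.
- leaf_left_handle (a point): Bar handle of the left leaf, the mirror image of the right one; 100 mm between the two when shut.
- drawer (a joint): Pull-out (m) of the single inner drawer behind the leaves: 0 home, 0.19 fully out, towards the cupboard's -x. About 1.2 N friction. It passes only when both leaves are open about 1.36 rad or more (else it pushes against them).
- drawer_knob (a point): Round steel knob of the drawer front, head 24 mm across, 11 mm thick, pulled along the cupboard's -x. The point is the middle of the head, 19 mm in front of the drawer front, 122 mm above the ledge; reached from above once the leaves are open (the cupboard's top edge is then 17 mm behind it, at 160 mm).
- bowl_c (a point): Oval white ceramic bowl, upright sides, loose in the drawer: 126 mm long (its x), 66 mm wide (its y, flat for the middle 60 mm), 60 mm high, wall 5, floor 6 mm, 0.2 kg; grasped across its width. The point is its centre, 30 mm above its foot. In the drawer its rim is 132 mm above the ledge; drawer inside 194 mm wide, 200 long, sides 112, front 138 mm above the ledge; bowl lies across it.
- plate (a point): Centre of the top of the scale's square steel weighing plate (140 mm square, 28 mm above the ledge). The kitchen scale, 210 by 155 mm, is fixed on the ledge; its axes are the plate's: -x is its front, with display and tare key. The scale and the tray stack stand either side of the cupboard, either way round.
- tare (a joint): Travel (m) of the tare key: 0 up, 0.004 fully down, springs back. Takes about 1.2 N to start and 3.6 N to reach the bottom; counts from 0.0028.
- tare_top (a point): Top of the round white tare key, 22 mm across, 30.5 mm above the ledge and 6.5 mm above the panel round it, 102 mm in front of the plate's centre and 42 mm to its right.
- trays: Stack of two shallow clear acrylic trays fixed on the ledge, 210 mm (x) by 160 mm (y). Origin: centre of the underside. The upper floor, on which the chocolate lies, is 17 mm above the ledge; the lip round it stands 5 mm above that floor.
- square0_c (a point): Square of dark baking chocolate, 32 x 32 x 18 mm (its z upright), 26 g, lying flat on the upper tray at the start; there are 2 to 4 of them, an absent one is None. The point is its centre, 9 mm above its underside; x and y along its sides.
- square1_c (a point): Square of dark baking chocolate, 32 x 32 x 18 mm (its z upright), 26 g, lying flat on the upper tray at the start; there are 2 to 4 of them, an absent one is None. The point is its centre, 9 mm above its underside; x and y along its sides.
- square2_c (a point): Square of dark baking chocolate, 32 x 32 x 18 mm (its z upright), 26 g, lying flat on the upper tray at the start; there are 2 to 4 of them, an absent one is None. The point is its centre, 9 mm above its underside; x and y along its sides.
- square3_c (a point): Square of dark baking chocolate, 32 x 32 x 18 mm (its z upright), 26 g, lying flat on the upper tray at the start; there are 2 to 4 of them, an absent one is None. The point is its centre, 9 mm above its underside; x and y along its sides.
- tin: Bystander, not to be disturbed: closed round tin, 113 mm across, 62 mm high. Origin: centre of its underside.
- saucer: Bystander, not to be disturbed: green ceramic saucer, 148 mm across, 21 mm high. Origin: centre of its underside.
- press: Bystander, not to be disturbed: steel cookie press standing upright, 58 mm across and 210 mm high, with a cross-handle and squeeze lever at its top reaching 80 mm to one side. Origin: centre of its underside.
- fork: Bystander, not to be disturbed: stainless dessert fork, about 180 mm long, lying flat, 4 mm thick. Origin: near its middle, on its underside.
There are look-alikes about, which are no part of the job. Leave any purple or yellow look-alike of the part that bears square1_c alone.

How it is judged:
By the outcome, as a careful person would: the job done as asked, in the order asked, and still so for the second after the job is handed in, with the robot touching nothing.
Of square0, square1, square2, square3 only 2 to 4 are there at a start; the rules pass over those that are not, and their reading is None.
At some moment in a run one of square0, square1, square2, square3 may be knocked a few centimetres aside while the robot is not near it.
Once in a run the grip may slacken for a moment while it holds something.
It also fails if it takes over 210 s, if anything falls off the work surface, if the arm or the gripper's body presses on something with over 40 N, if the wrist force passes 120 N, or if a joint passes its speed limit or range.

### The arm

A 7-joint arm with a two-finger parallel gripper is mounted at the origin on the work surface. World frame = base frame: x ahead of the robot, y to its left, z up, the work surface at z = 0. Lengths are in m, angles in rad, forces in N, time in s.
With the tool pointing down it reaches from about 0.4 to 0.875 m from the base axis. Payload 6.5 kg.
Tool frame: the origin (TCP) lies on the centre line of the jaws, within the pads' length; the fingertips stand 14 mm ahead of it and the grasp point (between the pads) lies 5 mm behind it; x points along the fingers, z is the direction in which the jaws open and shut, and the axes are right-handed (so a half turn about x gives the same grasp; the last joint's range is limited). The gripper opens to 88 mm and grips with 3 to 60 N. Pads are 18 mm wide; open, the fingers measure 123 mm over their backs; the gripper's body (75 mm by 187 mm) begins 45 mm behind the grasp point.
Start: joints at [1.132, 0.536, -0.004, 1.538, 0.003, 1.067, -0.071], TCP at [0.237, -0.605, 0.253] pointing down, gripper open.
Joint ranges: [-2.7, 2.7], [-0.37, 2.16], [-1.27, 1.26], [0.24, 2.4], [-1.31, 4.45], [0.19, 1.91], [-2.76, 2.76]. Speed limits (rad/s): [2.39, 2.39, 3.14, 3.14, 3.14, 3.14, 3.14].

### API

Orientations are given as a unit quaternion [x, y, z, w].
In Python, from bench import * gives the robot as it stands.
- The arm moves only by the tool send_rows, never from a script. Its argument "series" is a list of rows, each an object of numbers: "dx", "dy", "dz": the shift along the tool's x, y, z scaled (see below); "rx", "ry", "rz": the turn, a rotation vector about the tool's x, y, z scaled (see below); "jaw": the gripper command: -1 is shut, 1 is fully open, values between are in proportion. A call has 1 to 20 rows; each row shifts and turns the commanded pose from where the row before left it, along the tool's axes as they then stand; what a row does not reach is not made up. The controller multiplies each number of a shift by 0.06 m and each number of a turn by 0.12 rad. A row lasts 1/8 s, in which the tool goes at most 62.5 mm and 10.7 degrees, less where a joint would pass 70% of its speed; a pose out of reach is approached as far as the arm can. A call with a number of a shift or a turn outside -1 to 1 is refused whole. A call with a gripper value outside its range is refused whole. The fingers move at their own pace and stop on an object; "squeeze" is the grip in N (left out, the last holds). Time passes only in rows, so rows that do not move let the fingers close. It gives the time, the measured TCP pose, the force and the opening at its end, in the units of the state.
- read_state(): the state, without advancing time (a new reading comes with each control period).
- camera(name): name is "side" or "top"; returns (picture, depth): 480x640x3 uint8, red, green, blue; 480x640 float32, m along the optical axis (not along the pixel's ray), 0 where there is no reading.
- camera_model(name): a dict with "intrinsics" (3x3 intrinsics, pixels), "dist" ([k1, k2, p1, p2, k3] as OpenCV has them; the pictures are not rectified), "R" (3x3) and "t" (3): a world point X has camera coordinates R X + t. Camera axes: x right, y down, z forward; pixel columns grow to the right and rows downward; lengths in m; the calibration is good to about 2 mm. A picture is of the moment at which its call begins. camera_model takes no time and is no camera call.
- job_done(): hands the job in, once; it reports no verdict.
The state is a dict: "clock": time; "q": joint angles; "joint_velocities": joint speeds; "joint_torque": joint torques, N m; "eef_pos": TCP position; "tcp_rot": TCP orientation; "force": force on the tool from outside, world axes, zero at the start; "wrist_torque": the same for the moment, N m; "width": finger opening in m.
Only numpy, scipy, OpenCV 4.12 (cv2) and the standard library are available. Lean on these libraries where they do the work, as an engineer would, in place of code of your own. Each camera call takes 0.05 s, during which the arm holds its last target. There are 200 camera calls.

## Working session

There is one attempt and no reset: what is moved stays moved. The work goes in short steps, Python scripts to look and compute and a tool call to move; the robot and the scene stay as the last step left them, time stands still between calls to the robot, and variables do not carry over. Pictures are saved under pics/ and viewed, about 12 in all and at most 16, crops included, and the job is handed in when it is done.

Besides the shell and the picture viewer there is one more tool, called as name([rows], argument=value, ...), one row to a line, values as JSON. send_rows: Moves the arm, as the interface text tells. Its arguments: {"type":"object","properties":{"series":{"type":"array","items":{"type":"object","properties":{"dx":{"type":"number"},"dy":{"type":"number"},"dz":{"type":"number"},"rx":{"type":"number"},"ry":{"type":"number"},"rz":{"type":"number"},"jaw":{"type":"number"}}}},"squeeze":{"type":"number"}},"required":["series"]}

```bash
ls; mkdir -p pics
cat > h.py <<'E'
from bench import *
import numpy as np, cv2
from scipy.spatial.transform import Rotation as Rn
def snap(n,f,crop=None,scale=1):
    p,d=camera(n); im=p[:,:,::-1].copy()
    np.savez(f'pics/{f}.npz',p=p,d=d)
    if crop: u0,v0,u1,v1=crop; im=im[v0:v1,u0:u1]
    im=cv2.resize(im,None,fx=scale,fy=scale,interpolation=cv2.INTER_CUBIC)
    cv2.imwrite(f'pics/{f}.png',im); return p,d
def cloud(n,d):
    m=camera_model(n); K=np.array(m['intrinsics']); H,W=d.shape
    uv=np.stack(np.meshgrid(np.arange(W),np.arange(H)),-1).reshape(-1,1,2).astype(float)
    xy=cv2.undistortPoints(uv,K,np.array(m['dist'])).reshape(H,W,2)
    c=np.dstack([xy,np.ones((H,W))])*d[...,None]
    return (c-np.array(m['t']))@np.array(m['R'])
def st():
    s=read_state(); return s
E
python3 - <<'E'
from h import *
for n in('top','side'):
    p,d=snap(n,n+'0'); m=camera_model(n); R=np.array(m['R']);print(n,m['intrinsics'],-R.T@m['t'],R[2])
s=st();print(s)
print(Rn.from_quat(s['tcp_rot']).as_matrix())
E
```

```text
pics
top [[447.54272592   0.         310.81826601]
 [  0.         447.54272592 238.45909774]
 [  0.           0.           1.        ]] [ 0.51579682 -0.03867622  1.17447911] [ 0.05844481  0.02601059 -0.99795173]
side [[437.89769892   0.         314.94974241]
 [  0.         437.89769892 243.99317547]
 [  0.           0.           1.        ]] [ 0.51146544 -0.83066953  0.787017  ] [ 0.05751127  0.78155752 -0.62117654]
{'clock': 0.1, 'q': array([ 1.13180845,  0.53705008, -0.00440975,  1.53873831,  0.0025689 ,
        1.06730607, -0.0711946 ]), 'joint_velocities': array([-8.00855605e-04, -2.26678521e-03, -7.36009379e-04, -2.50246984e-03,
        1.49120586e-03,  5.50200079e-05, -7.26086251e-04]), 'joint_torque': array([ 1.77604790e-03, -5.72081566e+01,  9.93233062e-01, -2.52231914e+01,
       -5.62552689e-02,  1.33891666e-02,  4.25839494e-05]), 'eef_pos': array([ 0.23653284, -0.60488194,  0.25196712]), 'tcp_rot': array([ 0.39893899,  0.58446054, -0.39840144,  0.58354935]), 'force': array([-0.31761185, -0.15511998, -0.25750445]), 'wrist_torque': array([-0.00038782,  0.01920219, -0.03507434]), 'width': 0.08857516361563043}
[[-6.35665963e-04  9.31302007e-01  3.64247398e-01]
 [ 1.35439234e-03  3.64247940e-01 -9.31301028e-01]
 [-9.99998881e-01 -9.86624788e-05 -1.49288832e-03]]
```

View pics/top0.png

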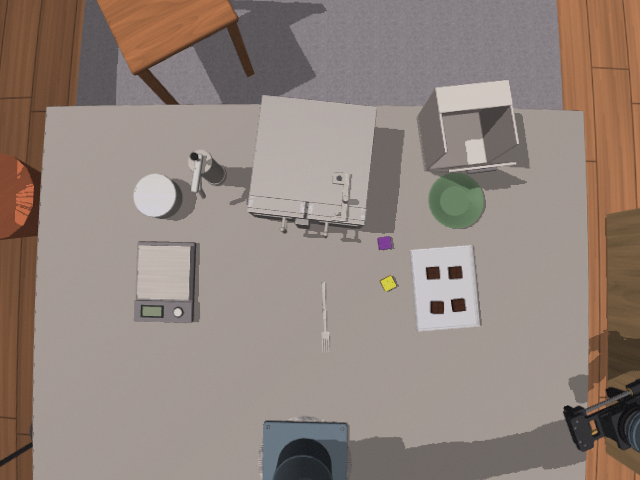

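View pics/side0.png

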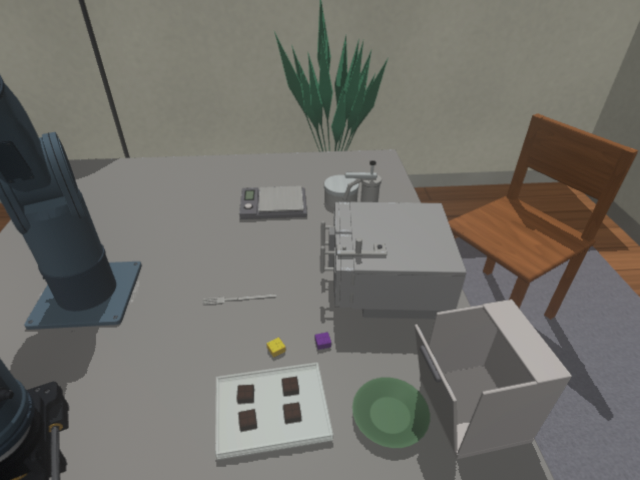

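The top view shows the cupboard at (313,160), scale at (165,280), tray at (445,288) and fork at (325,315). There are four dark-brown squares at (433,272), (455,272), (437,307) and (458,305). The look-alikes are the purple (385,243) and yellow (388,284) cubes outside the tray. The knobs at (338,178) and (345,200) are the hook's pivot or knob. Next I'll measure these.

```bash
cat > m.py <<'E'
from h import *
z=np.load('pics/top0.npz');p,d=z['p'],z['d'];C=cloud('top',d)
hsv=cv2.cvtColor(p,cv2.COLOR_RGB2HSV)
def rect(mask,name,mn=30,C=C):
    n,l,s,c=cv2.connectedComponentsWithStats(mask.astype(np.uint8))
    for i in range(1,n):
        if s[i,4]<mn: continue
        P=C[l==i]; r=cv2.minAreaRect(P[:,:2].astype(np.float32)*1000)
        print(name,c[i].round(0),s[i,4],'ctr',np.round(r[0],1),'sz',np.round(r[1],1),'ang',round(r[2],2),'z',np.percentile(P[:,2],[5,50,95]).round(4))
Z=C[...,2]
V,U=np.mgrid[:480,:640]
cup=(U>240)&(U<385)&(V>90)&(V<240)
print('table z',np.median(Z[400:460,100:200]))
rect(cup&(Z>.145)&(Z<.166),'cuptop')
rect(cup&(Z>.185),'hook>185',3)
rect(cup&(Z>.170)&(Z<.185),'hook arm',3)
rect(cup&(Z<.16)&(Z>.145)&(V>215),'handles',3)
L=(U>125)&(U<205)&(V>235)&(V<330)
rect(L&(Z>.012)&(Z<.06),'scale'); 
rect(L&(Z>.026)&(Z<.031)&(V<300),'plate')
T=(U>405)&(U<485)&(V>240)&(V<335)
rect(T&(hsv[...,2]<90),'sq'); rect(T&(Z>.01),'tray')
rect((U>125)&(U<190)&(V>160)&(V<225)&(Z>.05),'tin')
rect((U>185)&(U<235)&(V>130)&(V<200)&(Z>.15),'press')
rect((U>420)&(U<490)&(V>170)&(V<230)&(Z>.008)&(hsv[...,1]>60),'saucer')
rect((U>310)&(U<340)&(V>275)&(V<355)&(Z>.0025),'fork')
# tare key
a=p[302:322,168:190];g=a.min(2)>170;v,u=np.nonzero(g);print('tare',u.mean()+168,v.mean()+302,C[302:322,168:190][g].mean(0))
E
python3 m.py
```

```text
table z -0.0002513704508570793
cuptop [311. 159.] 13445 ctr [753.5 -10.2] sz [271.1 296. ] ang 84.21 z [0.1559 0.1593 0.1624]
hook>185 [345. 199.] 40 ctr [661.9 -86.8] sz [12.7 13.5] ang 63.73 z [0.1885 0.2034 0.2068]
hook arm [339. 177.] 30 ctr [715.5 -73.2] sz [15.1 17.1] ang 17.13 z [0.1702 0.1711 0.1728]
hook arm [348. 178.] 3 ctr [713.2 -94.3] sz [4.6 0.2] ang 0.41 z [0.1703 0.1705 0.1729]
hook arm [333. 181.] 3 ctr [705.1 -61.1] sz [1.5 3.3] ang 46.91 z [0.1709 0.1712 0.1718]
hook arm [343. 182.] 9 ctr [703.7 -83.2] sz [ 4.4 18.1] ang 1.8 z [0.1702 0.1708 0.1715]
hook arm [347. 185.] 3 ctr [697.6 -92.8] sz [3.3 1.8] ang 43.97 z [0.1705 0.171  0.1716]
hook arm [343. 194.] 3 ctr [675.8 -84.1] sz [1.6 3.2] ang 46.09 z [0.1705 0.1705 0.1706]
hook arm [343. 202.] 5 ctr [656.6 -84.3] sz [7.9 1.1] ang 64.61 z [0.1742 0.175  0.1812]
hook arm [345. 209.] 5 ctr [643.4 -88.7] sz [7.8 2.8] ang 19.95 z [0.1707 0.1715 0.1719]
hook arm [336. 212.] 8 ctr [633.9 -68.2] sz [4.6 7.2] ang 89.54 z [0.171  0.1733 0.1752]
hook arm [342. 213.] 3 ctr [633.2 -81.8] sz [4.6 0. ] ang 0.37 z [0.1702 0.1703
[... 986 characters left out ...]
351 0.0388]
tray [445. 288.] 5115 ctr [ 451.4 -241.3] sz [210.5 391.3] ang 5.42 z [0.0132 0.0175 0.0356]
tin [155. 195.] 1476 ctr [590.1 214.7] sz [516.3 110.6] ang 61.57 z [0.0575 0.0614 0.0651]
press [199. 166.] 630 ctr [620.5 137.1] sz [399.3  89.6] ang 46.57 z [0.1562 0.1677 0.2106]
saucer [469. 217.] 93 ctr [ 643.8 -415.4] sz [26.1 61.9] ang 36.87 z [0.0093 0.0154 0.0217]
saucer [443. 218.] 50 ctr [ 642.5 -350.8] sz [41.9 24.2] ang 57.04 z [0.0107 0.0164 0.0197]
fork [324. 304.] 82 ctr [414.2 -45.4] sz [83.2 15.6] ang 0.96 z [0.0027 0.0046 0.0077]
fork [324. 337.] 81 ctr [330.3 -48.1] sz [75.1 18.2] ang 0.94 z [0.0028 0.0041 0.0069]
tare 177.175 312.05 [0.3870859  0.33272146 0.03033832]
```

Run:
```python
from h import *
p=np.load('pics/top0.npz')['p'];q=np.load('pics/side0.npz')['p']
a=cv2.resize(p[165:245,245:385],None,fx=5,fy=5,interpolation=cv2.INTER_CUBIC)
cv2.imwrite('pics/c1.png',a[:,:,::-1])
```

```text
(no output)
```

View pics/c1.png

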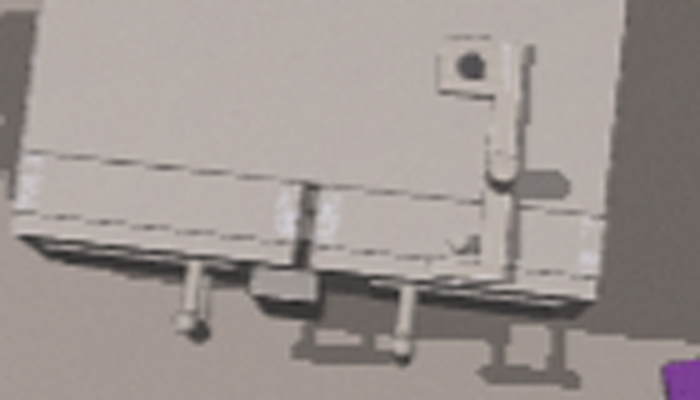

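The crop shows the pivot bolt at about (339,178) in the full picture and the upright knob at about (345,199). The hook tip goes round the stud near (337,213), the overlap strip is at about (302,222), and the handle tops are at (282,229) and (325,233). Next I'll fit the cupboard frame and get clean values with the zero-depth pixels removed.

```bash
cat > m2.py <<'E'
from h import *
z=np.load('pics/top0.npz');p,d=z['p'],z['d'];C=cloud('top',d);C[d==0]=np.nan
hsv=cv2.cvtColor(p,cv2.COLOR_RGB2HSV);Z=C[...,2];V,U=np.mgrid[:480,:640]
m=(U>240)&(U<385)&(V>90)&(V<228)&(Z>.152)&(Z<.166)&(C[...,0]>.64)
P=C[m][:,:2]
best=None
for a in np.radians(np.arange(-8,-3,.1)):
    q=P@np.array([[np.cos(a),-np.sin(a)],[np.sin(a),np.cos(a)]])
    w=np.histogram(q[:,1],np.arange(-.4,.4,.002))[0]; s=np.sort(q[:,1]);
    e=np.percentile(q,[.3,99.7],0); A=np.prod(e[1]-e[0])
    if best is None or A<best[0]: best=(A,a,e)
A,a,e=best;print('yaw',np.degrees(a),'ext cupframe rot',e.round(4))
def rect(mask,name,mn=20):
    n,l,s,c=cv2.connectedComponentsWithStats((mask&np.isfinite(Z)).astype(np.uint8))
    for i in range(1,n):
        if s[i,4]<mn: continue
        Q=C[l==i]; r=cv2.minAreaRect(Q[:,:2].astype(np.float32)*1000)
        print(name,c[i].round(0),s[i,4],'mean',Q[:,:2].mean(0).round(4),'ctr',np.round(r[0],1),'sz',np.round(r[1],1),'ang',round(r[2],1),'z',np.percentile(Q[:,2],[5,50,95]).round(3))
T=(U>405)&(U<485)&(V>240)&(V<335)
rect(T&(hsv[...,2]<90)&(Z>.03),'sq'); rect(T&(Z>.01),'tray')
rect((U>125)&(U<185)&(V>160)&(V<225)&(Z>.05),'tin')
rect((U>185)&(U<235)&(V>130)&(V<200)&(Z>.14),'press',10)
rect((U>185)&(U<235)&(V>130)&(V<200)&(Z>.195),'presstop',5)
rect((U>420)&(U<490)&(V>170)&(V<230)&(Z>.006)&(Z<.03)&(hsv[...,1]>50),'saucer')
E
python3 m2.py
```

```text
yaw -5.20000000000001 ext cupframe rot [[ 0.631  -0.0767]
 [ 0.8968  0.1917]]
sq [433. 272.] 133 mean [ 0.501  -0.3208] ctr [ 500.9 -320.7] sz [28.  31.5] ang 1.0 z [0.031 0.035 0.038]
sq [455. 272.] 142 mean [ 0.5027 -0.377 ] ctr [ 502.7 -377.7] sz [29.9 31.6] ang 4.0 z [0.032 0.035 0.039]
sq [458. 305.] 146 mean [ 0.4202 -0.3856] ctr [ 420.  -386.4] sz [31.4 31.1] ang 5.5 z [0.031 0.035 0.038]
sq [437. 307.] 161 mean [ 0.4137 -0.3312] ctr [ 413.9 -331.7] sz [30.7 31.3] ang 1.5 z [0.032 0.035 0.039]
tray [445. 288.] 5095 mean [ 0.4621 -0.355 ] ctr [ 462.2 -355.5] sz [210.5 161.9] ang 5.4 z [0.013 0.017 0.035]
tin [155. 195.] 1470 mean [0.6856 0.3909] ctr [686.5 392.5] sz [110.  110.2] ang 2.8 z [0.057 0.061 0.065]
press [199. 167.] 656 mean [0.7357 0.2481] ctr [729.8 245.3] sz [99.2 57.7] ang 11.7 z [0.151 0.164 0.21 ]
presstop [193. 156.] 57 mean [0.75   0.2498] ctr [750.9 250.5] sz [18.1 15.9] ang 44.2 z [0.207 0.211 0.213]
saucer [456. 200.] 1600 mean [ 0.6892 -0.3872] ctr [ 689.  -383.6] sz [142.6 141.5] ang 17.2 z [0.007 0.016 0.022]
saucer [459. 201.] 28 mean [ 0.689  -0.3956] ctr [ 687.6 -396.6] sz [16.4 38. ] ang 71.5 z [0.006 0.007 0.009]
```

```bash
cat > plan.py <<'E'
from h import *
import json
def plan(wps, start=None):
    """wps: (x,y,z,phi_deg,jaw,step_m) or ('w',n,jaw). tool kept pointing down. prints calls of <=20 rows"""
    s=read_state()
    if start is None: pos=s['eef_pos'].copy(); R=Rn.from_quat(s['tcp_rot'])
    else: pos=np.array(start[:3],float); R=down(start[3])
    rows=[]
    for w in wps:
        if w[0]=='w': rows+=[{'jaw':w[2]} for _ in range(w[1])]; continue
        x,y,z,phi,jaw,step=w; T=np.array([x,y,z]); RT=down(phi)
        n=int(np.ceil(max(np.linalg.norm(T-pos)/step, (R.inv()*RT).magnitude()/.12,1)))
        for k in range(n):
            f=1/(n-k)
            sh=R.inv().apply((T-pos)*f)/.06; tr=(R.inv()*RT).as_rotvec()*f/.12
            sh=np.clip(np.round(sh,2),-1,1);tr=np.clip(np.round(tr,2),-1,1)
            pos=pos+R.apply(sh*.06); R=R*Rn.from_rotvec(tr*.12)
            r={a:float(b) for a,b in zip(['dx','dy','dz','rx','ry','rz'],[*sh,*tr]) if b!=0}; r['jaw']=jaw; rows.append(r)
    for i in range(0,len(rows),20): print(json.dumps(rows[i:i+20]).replace(' ','').replace('"',"'").replace("'",'"'))
    print('rows',len(rows),'end',pos.round(4))
def down(phi):
    a=np.radians(phi); z=np.array([np.cos(a),np.sin(a),0]); x=np.array([0,0,-1.]); return Rn.from_matrix(np.stack([x,np.cross(z,x),z],1))
def arc(c,p,dth,n,z,phi,jaw):
    c=np.array(c);v=np.array(p)-c;o=[]
    for k in range(1,n+1):
        t=dth*k/n; o.append((*(c+np.array([[np.cos(t),-np.sin(t)],[np.sin(t),np.cos(t)]])@v),z,phi,jaw,.055))
    return o
E
python3 - <<'E'
from plan import *
plan([(.45,-.35,.26,-45,-.2,.05),(.662,-.086,.235,-45,-.2,.05),(.662,-.086,.189,-45,-.2,.02),('w',2,-1)])
E
```

```text
[{"dx":-0.02,"dy":0.69,"dz":-0.38,"rx":-0.49,"jaw":-0.2},{"dx":-0.02,"dy":0.72,"dz":-0.34,"rx":-0.49,"jaw":-0.2},{"dx":-0.02,"dy":0.73,"dz":-0.3,"rx":-0.49,"jaw":-0.2},{"dx":-0.02,"dy":0.75,"dz":-0.25,"rx":-0.49,"jaw":-0.2},{"dx":-0.02,"dy":0.77,"dz":-0.21,"rx":-0.49,"jaw":-0.2},{"dx":-0.02,"dy":0.77,"dz":-0.16,"rx":-0.49,"ry":-0.01,"jaw":-0.2},{"dx":-0.01,"dy":0.78,"dz":-0.11,"rx":-0.5,"jaw":-0.2},{"dx":0.06,"dy":0.8,"dz":-0.09,"jaw":-0.2},{"dx":0.06,"dy":0.8,"dz":-0.09,"jaw":-0.2},{"dx":0.06,"dy":0.8,"dz":-0.09,"jaw":-0.2},{"dx":0.06,"dy":0.8,"dz":-0.09,"jaw":-0.2},{"dx":0.06,"dy":0.8,"dz":-0.08,"jaw":-0.2},{"dx":0.06,"dy":0.81,"dz":-0.09,"jaw":-0.2},{"dx":0.06,"dy":0.8,"dz":-0.08,"jaw":-0.2},{"dx":0.26,"jaw":-0.2},{"dx":0.25,"jaw":-0.2},{"dx":0.26,"jaw":-0.2},{"jaw":-1},{"jaw":-1}]
rows 19 end [ 0.662  -0.0864  0.1887]
```

send_rows([
  {"dx":-0.02,"dy":0.69,"dz":-0.38,"rx":-0.49,"jaw":-0.2},
  {"dx":-0.02,"dy":0.72,"dz":-0.34,"rx":-0.49,"jaw":-0.2},
  {"dx":-0.02,"dy":0.73,"dz":-0.3,"rx":-0.49,"jaw":-0.2},
  {"dx":-0.02,"dy":0.75,"dz":-0.25,"rx":-0.49,"jaw":-0.2},
  {"dx":-0.02,"dy":0.77,"dz":-0.21,"rx":-0.49,"jaw":-0.2},
  {"dx":-0.02,"dy":0.77,"dz":-0.16,"rx":-0.49,"jaw":-0.2},
  {"dx":-0.01,"dy":0.78,"dz":-0.11,"rx":-0.5,"jaw":-0.2},
  {"dx":0.06,"dy":0.8,"dz":-0.09,"jaw":-0.2},
  {"dx":0.06,"dy":0.8,"dz":-0.09,"jaw":-0.2},
  {"dx":0.06,"dy":0.8,"dz":-0.09,"jaw":-0.2},
  {"dx":0.06,"dy":0.8,"dz":-0.09,"jaw":-0.2},
  {"dx":0.06,"dy":0.8,"dz":-0.08,"jaw":-0.2},
  {"dx":0.06,"dy":0.81,"dz":-0.09,"jaw":-0.2},
  {"dx":0.06,"dy":0.8,"dz":-0.08,"jaw":-0.2},
  {"jaw":-0.2},
  {"jaw":-0.2},
], squeeze=15)

```text
$.series[0]: bad value
```

send_rows([
  {"dx":-0.02,"dy":0.69,"dz":-0.38,"rx":-0.49,"ry":0,"rz":0,"jaw":-0.2},
], squeeze=15)

```text
clock: 0.22
eef_pos: [0.2636, -0.5709, 0.2531]
tcp_rot: [0.382, 0.595, -0.384, 0.594]
force: [1.3, 0.1, -0.5]
width: 0.08
```

send_rows([
  {"dx":-0.02,"dy":0.72,"dz":-0.34,"rx":-0.49,"ry":0,"rz":0,"jaw":-0.2},
  {"dx":-0.02,"dy":0.73,"dz":-0.3,"rx":-0.49,"ry":0,"rz":0,"jaw":-0.2},
  {"dx":-0.02,"dy":0.75,"dz":-0.25,"rx":-0.49,"ry":0,"rz":0,"jaw":-0.2},
  {"dx":-0.02,"dy":0.77,"dz":-0.21,"rx":-0.49,"ry":0,"rz":0,"jaw":-0.2},
  {"dx":-0.02,"dy":0.77,"dz":-0.16,"rx":-0.49,"ry":0,"rz":0,"jaw":-0.2},
  {"dx":-0.01,"dy":0.78,"dz":-0.11,"rx":-0.5,"ry":0,"rz":0,"jaw":-0.2},
  {"dx":0.06,"dy":0.8,"dz":-0.09,"rx":0,"ry":0,"rz":0,"jaw":-0.2},
  {"dx":0.06,"dy":0.8,"dz":-0.09,"rx":0,"ry":0,"rz":0,"jaw":-0.2},
  {"dx":0.06,"dy":0.8,"dz":-0.09,"rx":0,"ry":0,"rz":0,"jaw":-0.2},
  {"dx":0.06,"dy":0.8,"dz":-0.09,"rx":0,"ry":0,"rz":0,"jaw":-0.2},
  {"dx":0.06,"dy":0.8,"dz":-0.08,"rx":0,"ry":0,"rz":0,"jaw":-0.2},
  {"dx":0.06,"dy":0.81,"dz":-0.09,"rx":0,"ry":0,"rz":0,"jaw":-0.2},
  {"dx":0.06,"dy":0.8,"dz":-0.08,"rx":0,"ry":0,"rz":0,"jaw":-0.2},
  {"dx":0,"dy":0,"dz":0,"rx":0,"ry":0,"rz":0,"jaw":-0.2},
  {"dx":0,"dy":0,"dz":0,"rx":0,"ry":0,"rz":0,"jaw":-0.2},
])

```text
clock: 2.1
eef_pos: [0.6616, -0.0876, 0.2347]
tcp_rot: [0.27, 0.654, -0.271, 0.653]
force: [0.3, -1.0, 0.5]
width: 0.0349
```

```bash
sed -i "s/ if b!=0}; r/}; r/; s/rows+=\[{'jaw':w\[2\]} for/rows+=[dict(dx=0,dy=0,dz=0,rx=0,ry=0,rz=0,jaw=w[2]) for/; s/float(b) for/float(b)+0 for/" plan.py
cat >> plan.py <<'E'
_p=print
def print(*a):
    _p(*[x.replace('-0.0,','0,').replace(':0.0,',':0,') if isinstance(x,str) else x for x in a])
E
python3 - <<'E'
from plan import *
s=read_state();_p(s['eef_pos'],s['tcp_rot'],down(-45).as_quat())
plan([(.662,-.086,.189,-45,-.2,.02),('w',4,-1),*arc((.7133,-.073),(.662,-.086),1.12,7,.189,-45,-1),('w',1,-1)])
E
```

```text
Traceback (most recent call last):
NameError: name '_p' is not defined. Did you mean: 'np'?
```

Run:
```python
from plan import *
plan([(.662,-.086,.189,-45,-.2,.02),('w',4,-1),*arc((.7133,-.073),(.662,-.086),1.12,7,.189,-45,-1),('w',1,-1)])
```

```text
[{"dx":0.25,"dy":0.01,"dz":0,"rx":0,"ry":0,"rz":0,"jaw":-0.2},{"dx":0.26,"dy":0.01,"dz":-0.01,"rx":0,"ry":0,"rz":0.01,"jaw":-0.2},{"dx":0.25,"dy":0,"dz":0,"rx":0,"ry":0,"rz":0,"jaw":-0.2},{"dx":0,"dy":0,"dz":0,"rx":0,"ry":0,"rz":0,"jaw":-1},{"dx":0,"dy":0,"dz":0,"rx":0,"ry":0,"rz":0,"jaw":-1},{"dx":0,"dy":0,"dz":0,"rx":0,"ry":0,"rz":0,"jaw":-1},{"dx":0,"dy":0,"dz":0,"rx":0,"ry":0,"rz":0,"jaw":-1},{"dx":0,"dy":-0.06,"dz":0.12,"rx":0,"ry":0,"rz":0,"jaw":-1},{"dx":0,"dy":-0.04,"dz":0.14,"rx":0,"ry":0,"rz":0,"jaw":-1},{"dx":0,"dy":-0.02,"dz":0.14,"rx":0,"ry":0,"rz":0,"jaw":-1},{"dx":0,"dy":0.01,"dz":0.14,"rx":0,"ry":0,"rz":0,"jaw":-1},{"dx":0,"dy":0.02,"dz":0.14,"rx":0,"ry":0,"rz":0,"jaw":-1},{"dx":0,"dy":0.05,"dz":0.13,"rx":0,"ry":0,"rz":0,"jaw":-1},{"dx":0,"dy":0.07,"dz":0.12,"rx":0,"ry":0,"rz":0,"jaw":-1},{"dx":0,"dy":0,"dz":0,"rx":0,"ry":0,"rz":0,"jaw":-1}]
rows 15 end [ 0.7027 -0.1246  0.1891]
```

send_rows([
  {"dx":0.25,"dy":0.01,"dz":0,"rx":0,"ry":0,"rz":0,"jaw":-0.2},
  {"dx":0.26,"dy":0.01,"dz":-0.01,"rx":0,"ry":0,"rz":0,"jaw":-0.2},
  {"dx":0.25,"dy":0,"dz":0,"rx":0,"ry":0,"rz":0,"jaw":-0.2},
  {"dx":0,"dy":0,"dz":0,"rx":0,"ry":0,"rz":0,"jaw":-1},
  {"dx":0,"dy":0,"dz":0,"rx":0,"ry":0,"rz":0,"jaw":-1},
  {"dx":0,"dy":0,"dz":0,"rx":0,"ry":0,"rz":0,"jaw":-1},
  {"dx":0,"dy":0,"dz":0,"rx":0,"ry":0,"rz":0,"jaw":-1},
])

```text
clock: 2.98
eef_pos: [0.6631, -0.0856, 0.1902]
tcp_rot: [0.271, 0.653, -0.27, 0.654]
force: [1.3, -0.5, -0.8]
width: 0.0134
```

send_rows([
  {"dx":0,"dy":-0.06,"dz":0.12,"rx":0,"ry":0,"rz":0,"jaw":-1},
  {"dx":0,"dy":-0.04,"dz":0.14,"rx":0,"ry":0,"rz":0,"jaw":-1},
  {"dx":0,"dy":-0.02,"dz":0.14,"rx":0,"ry":0,"rz":0,"jaw":-1},
  {"dx":0,"dy":0.01,"dz":0.14,"rx":0,"ry":0,"rz":0,"jaw":-1},
  {"dx":0,"dy":0.02,"dz":0.14,"rx":0,"ry":0,"rz":0,"jaw":-1},
  {"dx":0,"dy":0.05,"dz":0.13,"rx":0,"ry":0,"rz":0,"jaw":-1},
  {"dx":0,"dy":0.07,"dz":0.12,"rx":0,"ry":0,"rz":0,"jaw":-1},
  {"dx":0,"dy":0,"dz":0,"rx":0,"ry":0,"rz":0,"jaw":-1},
])

```text
clock: 3.98
eef_pos: [0.7044, -0.1242, 0.1898]
tcp_rot: [0.271, 0.653, -0.271, 0.654]
force: [-1.1, -1.2, 2.8]
width: 0.0133
```

Run:
```python
from plan import *
x,y,z=read_state()['eef_pos'];print(x,y,z)
H=(.587,-.044)
print('A');plan([(x,y,z,-45,-.55,.05),('w',2,-.55),(x,y,.25,-45,-.55,.03),(*H,.215,-45,-.32,.05),(*H,.138,-45,-.32,.03),('w',5,-1)])
print('B');plan([*arc((.6463,-.1361),H,1.72,14,.138,-45,-1),('w',1,-1)],start=(*H,.138,-45))
```

```text
0.7044444327125412 -0.12419733693969907 0.1898175527821852
A
[{"dx":0,"dy":0,"dz":0,"rx":0,"ry":0.01,"rz":-0.01,"jaw":-0.55},{"dx":0,"dy":0,"dz":0,"rx":0,"ry":0,"rz":0,"jaw":-0.55},{"dx":0,"dy":0,"dz":0,"rx":0,"ry":0,"rz":0,"jaw":-0.55},{"dx":-0.33,"dy":0,"dz":0,"rx":0,"ry":0,"rz":0,"jaw":-0.55},{"dx":-0.34,"dy":0,"dz":0,"rx":0,"ry":0,"rz":0,"jaw":-0.55},{"dx":-0.33,"dy":0,"dz":0,"rx":0,"ry":0,"rz":0,"jaw":-0.55},{"dx":0.19,"dy":-0.15,"dz":-0.78,"rx":0,"ry":0,"rz":0,"jaw":-0.32},{"dx":0.19,"dy":-0.14,"dz":-0.77,"rx":0,"ry":0,"rz":0,"jaw":-0.32},{"dx":0.2,"dy":-0.15,"dz":-0.78,"rx":0,"ry":0,"rz":0,"jaw":-0.32},{"dx":0.43,"dy":0,"dz":0,"rx":0,"ry":0,"rz":0,"jaw":-0.32},{"dx":0.43,"dy":0,"dz":0,"rx":0,"ry":0,"rz":0,"jaw":-0.32},{"dx":0.42,"dy":0,"dz":0,"rx":0,"ry":0,"rz":0,"jaw":-0.32},{"dx":0,"dy":0,"dz":0,"rx":0,"ry":0,"rz":0,"jaw":-1},{"dx":0,"dy":0,"dz":0,"rx":0,"ry":0,"rz":0,"jaw":-1},{"dx":0,"dy":0,"dz":0,"rx":0,"ry":0,"rz":0,"jaw":-1},{"dx":0,"dy":0,"dz":0,"rx":0,"ry":0,"rz":0,"jaw":-1},{"dx":0,"dy":0,"dz":0,"rx":0,"ry":0,"rz":0,"jaw":-1}]
rows 17 end [ 0.5869 -0.044   0.1382]
B

[... 230 characters left out ...]
:0,"jaw":-1},{"dx":0,"dy":-0.21,"dz":0.07,"rx":0,"ry":0,"rz":0,"jaw":-1},{"dx":0,"dy":-0.2,"dz":0.1,"rx":0,"ry":0,"rz":0,"jaw":-1},{"dx":0,"dy":-0.19,"dz":0.13,"rx":0,"ry":0,"rz":0,"jaw":-1},{"dx":0,"dy":-0.17,"dz":0.14,"rx":0,"ry":0,"rz":0,"jaw":-1},{"dx":0,"dy":-0.15,"dz":0.17,"rx":0,"ry":0,"rz":0,"jaw":-1},{"dx":0,"dy":-0.13,"dz":0.18,"rx":0,"ry":0,"rz":0,"jaw":-1},{"dx":0,"dy":-0.1,"dz":0.2,"rx":0,"ry":0,"rz":0,"jaw":-1},{"dx":0,"dy":-0.09,"dz":0.21,"rx":0,"ry":0,"rz":0,"jaw":-1},{"dx":0,"dy":-0.05,"dz":0.21,"rx":0,"ry":0,"rz":0,"jaw":-1},{"dx":0,"dy":-0.03,"dz":0.23,"rx":0,"ry":0,"rz":0,"jaw":-1},{"dx":0,"dy":0,"dz":0,"rx":0,"ry":0,"rz":0,"jaw":-1}]
rows 15 end [ 0.5641 -0.2086  0.138 ]
```

send_rows([
  {"dx":0,"dy":0,"dz":0,"rx":0,"ry":0,"rz":0,"jaw":-0.5},
  {"dx":0,"dy":0,"dz":0,"rx":0,"ry":0,"rz":0,"jaw":-0.5},
  {"dx":-0.33,"dy":0,"dz":0,"rx":0,"ry":0,"rz":0,"jaw":-0.5},
  {"dx":-0.34,"dy":0,"dz":0,"rx":0,"ry":0,"rz":0,"jaw":-0.5},
  {"dx":-0.33,"dy":0,"dz":0,"rx":0,"ry":0,"rz":0,"jaw":-0.5},
  {"dx":0.19,"dy":-0.15,"dz":-0.78,"rx":0,"ry":0,"rz":0,"jaw":-0.32},
  {"dx":0.19,"dy":-0.14,"dz":-0.77,"rx":0,"ry":0,"rz":0,"jaw":-0.32},
  {"dx":0.2,"dy":-0.15,"dz":-0.78,"rx":0,"ry":0,"rz":0,"jaw":-0.32},
  {"dx":0.43,"dy":0,"dz":0,"rx":0,"ry":0,"rz":0,"jaw":-0.32},
  {"dx":0.43,"dy":0,"dz":0,"rx":0,"ry":0,"rz":0,"jaw":-0.32},
  {"dx":0.42,"dy":0,"dz":0,"rx":0,"ry":0,"rz":0,"jaw":-0.32},
  {"dx":0,"dy":0,"dz":0,"rx":0,"ry":0,"rz":0,"jaw":-1},
  {"dx":0,"dy":0,"dz":0,"rx":0,"ry":0,"rz":0,"jaw":-1},
  {"dx":0,"dy":0,"dz":0,"rx":0,"ry":0,"rz":0,"jaw":-1},
  {"dx":0,"dy":0,"dz":0,"rx":0,"ry":0,"rz":0,"jaw":-1},
])

```text
clock: 5.85
eef_pos: [0.5862, -0.0477, 0.1388]
tcp_rot: [0.27, 0.652, -0.273, 0.654]
force: [3.3, -9.2, -9.8]
width: 0.0138
```

Run:
```python
from plan import *
s=read_state(); p,d=camera('top'); C=cloud('top',d)
V,U=np.mgrid[:480,:640]; m=(U>300)&(U<390)&(V>140)&(V<225)&(C[...,2]>.19)&(C[...,2]<.212)&(d>0)
P=C[m]; print(s['width'],len(P),P.mean(0) if len(P) else 0)
```

```text
0.013761448555912116 36 [ 0.7024986  -0.12461898  0.20292234]
```

Knob measured at (0.7025, −0.1246), so the hook is swung clear by about 1.1 rad. The grip reads 13.8 mm with a side force, so a finger is probably catching the handle's standoff at this angle. I'll regrip with the jaw parallel to the leaf and turn with it.

Run:
```python
from plan import *
H=(.587,-.044)
print('A');plan([(*H,.138,-45,-.3,.05),('w',1,-.3),(*H,.138,-95,-.3,.05),('w',4,-1)],start=(.5865,-.0445,.138,-45))
ph=[-95+98*k/14 for k in range(1,15)]
A=arc((.6463,-.1361),H,1.72,14,.138,0,-1)
print('B');plan([(*a[:3],f,*a[4:]) for a,f in zip(A,ph)]+[('w',1,-1)],start=(*H,.138,-95))
```

```text
A
[{"dx":0,"dy":0.01,"dz":0,"rx":0,"ry":0,"rz":0,"jaw":-0.3},{"dx":0,"dy":0,"dz":0,"rx":0,"ry":0,"rz":0,"jaw":-0.3},{"dx":0,"dy":0,"dz":0,"rx":0.91,"ry":0,"rz":0,"jaw":-0.3},{"dx":0,"dy":0,"dz":0,"rx":0.91,"ry":0,"rz":0,"jaw":-0.3},{"dx":0,"dy":0,"dz":0,"rx":0.91,"ry":0,"rz":0,"jaw":-0.3},{"dx":0,"dy":0,"dz":0,"rx":0.91,"ry":0,"rz":0,"jaw":-0.3},{"dx":0,"dy":0,"dz":0,"rx":0.91,"ry":0,"rz":0,"jaw":-0.3},{"dx":0,"dy":0,"dz":0,"rx":0.91,"ry":0,"rz":0,"jaw":-0.3},{"dx":0,"dy":0,"dz":0,"rx":0.91,"ry":0,"rz":0,"jaw":-0.3},{"dx":0,"dy":0,"dz":0,"rx":0.9,"ry":0,"rz":0,"jaw":-0.3},{"dx":0,"dy":0,"dz":0,"rx":0,"ry":0,"rz":0,"jaw":-1},{"dx":0,"dy":0,"dz":0,"rx":0,"ry":0,"rz":0,"jaw":-1},{"dx":0,"dy":0,"dz":0,"rx":0,"ry":0,"rz":0,"jaw":-1},{"dx":0,"dy":0,"dz":0,"rx":0,"ry":0,"rz":0,"jaw":-1}]
rows 14 end [ 0.5869 -0.0441  0.138 ]
B
[{"dx":0,"dy":-0.08,"dz":0.07,"rx":-0.51,"ry":0,"rz":0,"jaw":-1},{"dx":0,"dy":-0.09,"dz":0.07,"rx":-0.51,"ry":0,"rz":0,"jaw":-1},{"dx":0,"dy":-0.09,"dz":0.08,"rx":-0.51,"ry":0,"rz":0,"jaw":-1},{"dx":0,"dy":-0.09,"dz":0.07,"rx":-0.51,"ry":0,"rz":0,"jaw":-1},{"dx":0,"dy
[... 915 characters left out ...]
":-0.51,"ry":0,"rz":0,"jaw":-1},{"dx":0,"dy":-0.09,"dz":0.07,"rx":-0.51,"ry":0,"rz":0,"jaw":-1}]
[{"dx":0,"dy":-0.09,"dz":0.07,"rx":-0.51,"ry":0,"rz":0,"jaw":-1},{"dx":0,"dy":-0.09,"dz":0.07,"rx":-0.51,"ry":0,"rz":0,"jaw":-1},{"dx":0,"dy":-0.08,"dz":0.08,"rx":-0.51,"ry":0,"rz":0,"jaw":-1},{"dx":0,"dy":-0.09,"dz":0.07,"rx":-0.51,"ry":0,"rz":0,"jaw":-1},{"dx":0,"dy":-0.08,"dz":0.07,"rx":-0.51,"ry":0,"rz":0,"jaw":-1},{"dx":0,"dy":-0.09,"dz":0.07,"rx":-0.51,"ry":0,"rz":0,"jaw":-1},{"dx":0,"dy":-0.08,"dz":0.08,"rx":-0.51,"ry":0,"rz":0,"jaw":-1},{"dx":0,"dy":-0.09,"dz":0.07,"rx":-0.5,"ry":0,"rz":0,"jaw":-1},{"dx":0,"dy":0,"dz":0,"rx":0,"ry":0,"rz":0,"jaw":-1}]
rows 29 end [ 0.5642 -0.2083  0.138 ]
```

send_rows([
  {"dx":0,"dy":0,"dz":0,"rx":0,"ry":0,"rz":0,"jaw":-0.3},
  {"dx":0,"dy":0,"dz":0,"rx":0,"ry":0,"rz":0,"jaw":-0.3},
  {"dx":0,"dy":0,"dz":0,"rx":0.91,"ry":0,"rz":0,"jaw":-0.3},
  {"dx":0,"dy":0,"dz":0,"rx":0.91,"ry":0,"rz":0,"jaw":-0.3},
  {"dx":0,"dy":0,"dz":0,"rx":0.91,"ry":0,"rz":0,"jaw":-0.3},
  {"dx":0,"dy":0,"dz":0,"rx":0.91,"ry":0,"rz":0,"jaw":-0.3},
  {"dx":0,"dy":0,"dz":0,"rx":0.91,"ry":0,"rz":0,"jaw":-0.3},
  {"dx":0,"dy":0,"dz":0,"rx":0.91,"ry":0,"rz":0,"jaw":-0.3},
  {"dx":0,"dy":0,"dz":0,"rx":0.91,"ry":0,"rz":0,"jaw":-0.3},
  {"dx":0,"dy":0,"dz":0,"rx":0.9,"ry":0,"rz":0,"jaw":-0.3},
  {"dx":0,"dy":0,"dz":0,"rx":0,"ry":0,"rz":0,"jaw":-1},
  {"dx":0,"dy":0,"dz":0,"rx":0,"ry":0,"rz":0,"jaw":-1},
  {"dx":0,"dy":0,"dz":0,"rx":0,"ry":0,"rz":0,"jaw":-1},
  {"dx":0,"dy":0,"dz":0,"rx":0,"ry":0,"rz":0,"jaw":-1},
])

```text
clock: 7.65
eef_pos: [0.5862, -0.0437, 0.1386]
tcp_rot: [0.521, 0.478, -0.521, 0.478]
force: [-0.7, -0.5, 5.3]
width: 0.0103
```

Clean grip on the 11 mm bar. Opening the right leaf.

send_rows([
  {"dx":0,"dy":-0.17,"dz":0.15,"rx":-1,"ry":0,"rz":0,"jaw":-1},
  {"dx":0,"dy":-0.17,"dz":0.15,"rx":-1,"ry":0,"rz":0,"jaw":-1},
  {"dx":0,"dy":-0.17,"dz":0.15,"rx":-1,"ry":0,"rz":0,"jaw":-1},
  {"dx":0,"dy":-0.17,"dz":0.15,"rx":-1,"ry":0,"rz":0,"jaw":-1},
  {"dx":0,"dy":-0.17,"dz":0.15,"rx":-1,"ry":0,"rz":0,"jaw":-1},
])

```text
clock: 8.28
eef_pos: [0.5447, -0.0953, 0.1387]
tcp_rot: [0.356, 0.61, -0.354, 0.613]
force: [6.0, -1.3, -3.4]
width: 0.01
```

send_rows([
  {"dx":0,"dy":-0.17,"dz":0.15,"rx":-1,"ry":0,"rz":0,"jaw":-1},
  {"dx":0,"dy":-0.17,"dz":0.15,"rx":-1,"ry":0,"rz":0,"jaw":-1},
  {"dx":0,"dy":-0.17,"dz":0.15,"rx":-1,"ry":0,"rz":0,"jaw":-1},
  {"dx":0,"dy":-0.17,"dz":0.15,"rx":-1,"ry":0,"rz":0,"jaw":-1},
  {"dx":0,"dy":-0.17,"dz":0.15,"rx":-1,"ry":0,"rz":0,"jaw":-1},
  {"dx":0,"dy":-0.17,"dz":0.15,"rx":-1,"ry":0,"rz":0,"jaw":-1},
  {"dx":0,"dy":-0.17,"dz":0.15,"rx":-1,"ry":0,"rz":0,"jaw":-1},
  {"dx":0,"dy":-0.17,"dz":0.15,"rx":-1,"ry":0,"rz":0,"jaw":-1},
  {"dx":0,"dy":-0.17,"dz":0.15,"rx":-1,"ry":0,"rz":0,"jaw":-1},
  {"dx":0,"dy":0,"dz":0,"rx":0,"ry":0,"rz":0,"jaw":-1},
])

```text
clock: 9.52
eef_pos: [0.5619, -0.2101, 0.1385]
tcp_rot: [-0.008, 0.706, 0.009, 0.708]
force: [2.7, 1.5, 2.2]
width: 0.0178
```

Run:
```python
from plan import *
s=read_state();x,y,z=s['eef_pos'];h=np.array([.6463,-.1361])
v=np.array([x,y])-h; v0=np.array([.587,-.044])-h; print('theta',(np.arctan2(*v[::-1])-np.arctan2(*v0[::-1]))%6.283, np.hypot(*v))
print('L side view press heights:')
q=np.load('pics/side0.npz');C=cloud('side',q['d'])
m=(q['d']>0)&(abs(C[...,0]-.72)<.09)&(C[...,1]>.19)&(C[...,1]<.31)&(C[...,2]>.1)
P=C[m]
for a in np.arange(.64,.8,.02):
    k=P[(P[:,0]>a)&(P[:,0]<a+.02)]
    if len(k): print(round(a,2),len(k),k.min(0).round(3),k.max(0).round(3))
H=(.5964,.0545)
R=Rn.from_quat(s['tcp_rot']).as_matrix();f=np.degrees(np.arctan2(R[1,2],R[0,2]));print('phi',f)
plan([(x,y,z,f,-.45,.05),('w',1,-.45),(x,y,.235,f,-.45,.05),(*H,.225,85,-.3,.05),(*H,.138,85,-.3,.03),('w',4,-1)])
```

```text
theta 1.7179255207712218 0.1122505061202285
L side view press heights:
0.66 22 [0.676 0.249 0.101] [0.68  0.264 0.177]
0.68 100 [0.681 0.246 0.101] [0.7   0.259 0.179]
0.7 76 [0.7   0.243 0.141] [0.72  0.259 0.18 ]
0.72 203 [0.72  0.223 0.102] [0.74  0.258 0.178]
0.74 248 [0.74  0.219 0.101] [0.76  0.258 0.214]
0.76 101 [0.76  0.223 0.102] [0.777 0.266 0.176]
phi 1.3541199565657829
[{"dx":0,"dy":0,"dz":0,"rx":0,"ry":0.03,"rz":-0.01,"jaw":-0.45},{"dx":0,"dy":0,"dz":0,"rx":0,"ry":0,"rz":0,"jaw":-0.45},{"dx":-0.8,"dy":0,"dz":0,"rx":0,"ry":0,"rz":0,"jaw":-0.45},{"dx":-0.81,"dy":0,"dz":0,"rx":0,"ry":0,"rz":0,"jaw":-0.45},{"dx":0.01,"dy":0.34,"dz":0.05,"rx":-0.94,"ry":0,"rz":0,"jaw":-0.3},{"dx":0.01,"dy":0.33,"dz":0.09,"rx":-0.94,"ry":0,"rz":0,"jaw":-0.3},{"dx":0.01,"dy":0.32,"dz":0.13,"rx":-0.94,"ry":0,"rz":0,"jaw":-0.3},{"dx":0.01,"dy":0.3,"dz":0.16,"rx":-0.93,"ry":0,"rz":0,"jaw":-0.3},{"dx":0.01,"dy":0.28,"dz":0.19,"rx":-0.94,"ry":0,"rz":0,"jaw":-0.3},{"dx":0.01,"dy":0.26,"dz":0.22,"rx":-0.93,"ry":0,"rz":0,"jaw":-0.3},{"dx":0.02,"dy":0.23,"dz":0.25,"rx":-0.94,"ry":0,"rz":0,"jaw":-0.3},{"dx":0.01,"dy":0.2,"dz":0.28,"rx":-0.93,"ry":0,"rz":0,"jaw":-0.3},{"dx":0.02,"dy":0.17,"dz":0.3,"rx":-0.94,"ry":0,"rz":0,"jaw":-0.3},{"dx":0.01,"dy":0.13,"dz":0.31,"rx":-0.93,"ry":0,"rz":0,"jaw":-0.3},{"dx":0.02,"dy":0.1,"dz":0.33,"rx":-0.94,"ry":0,"rz":0,"jaw":-0.3},{"dx":0.01,"dy":0.06,"dz":0.34,"rx":-0.93,"ry":0,"rz":0,"jaw":-0.3},{"dx":0.02,"dy":0.03,"dz":0.34,"rx":-0.94,"ry":0,"rz":0,"jaw":-0.3},{"dx":0.48,"dy":0,"dz":0,"rx":0,"ry":0,"rz":0,"jaw":-0.3},{"dx":0.48,"dy":0,"dz":0,"rx":0,"ry":0,"rz":0,"jaw":-0.3},{"dx":0.49,"dy":0,"dz":0,"rx":0,"ry":0,"rz":0,"jaw":-0.3}]
[{"dx":0,"dy":0,"dz":0,"rx":0,"ry":0,"rz":0,"jaw":-1},{"dx":0,"dy":0,"dz":0,"rx":0,"ry":0,"rz":0,"jaw":-1},{"dx":0,"dy":0,"dz":0,"rx":0,"ry":0,"rz":0,"jaw":-1},{"dx":0,"dy":0,"dz":0,"rx":0,"ry":0,"rz":0,"jaw":-1}]
rows 24 end [0.5961 0.0545 0.1379]
```

send_rows([
  {"dx":0,"dy":0,"dz":0,"rx":0,"ry":0.03,"rz":-0.01,"jaw":-0.45},
  {"dx":0,"dy":0,"dz":0,"rx":0,"ry":0,"rz":0,"jaw":-0.45},
  {"dx":-0.8,"dy":0,"dz":0,"rx":0,"ry":0,"rz":0,"jaw":-0.45},
  {"dx":-0.81,"dy":0,"dz":0,"rx":0,"ry":0,"rz":0,"jaw":-0.45},
  {"dx":0.01,"dy":0.34,"dz":0.05,"rx":-0.94,"ry":0,"rz":0,"jaw":-0.3},
  {"dx":0.01,"dy":0.33,"dz":0.09,"rx":-0.94,"ry":0,"rz":0,"jaw":-0.3},
  {"dx":0.01,"dy":0.32,"dz":0.13,"rx":-0.94,"ry":0,"rz":0,"jaw":-0.3},
  {"dx":0.01,"dy":0.3,"dz":0.16,"rx":-0.93,"ry":0,"rz":0,"jaw":-0.3},
  {"dx":0.01,"dy":0.28,"dz":0.19,"rx":-0.94,"ry":0,"rz":0,"jaw":-0.3},
  {"dx":0.01,"dy":0.26,"dz":0.22,"rx":-0.93,"ry":0,"rz":0,"jaw":-0.3},
  {"dx":0.02,"dy":0.23,"dz":0.25,"rx":-0.94,"ry":0,"rz":0,"jaw":-0.3},
  {"dx":0.01,"dy":0.2,"dz":0.28,"rx":-0.93,"ry":0,"rz":0,"jaw":-0.3},
  {"dx":0.02,"dy":0.17,"dz":0.3,"rx":-0.94,"ry":0,"rz":0,"jaw":-0.3},
  {"dx":0.01,"dy":0.13,"dz":0.31,"rx":-0.93,"ry":0,"rz":0,"jaw":-0.3},
  {"dx":0.02,"dy":0.1,"dz":0.33,"rx":-0.94,"ry":0,"rz":0,"jaw":-0.3},
  {"dx":0.01,"dy":0.06,"dz":0.34,"rx":-0.93,"ry":0,"rz":0,"jaw":-0.3},
  {"dx":0.02,"dy":0.03,"dz":0.34,"rx":-0.94,"ry":0,"rz":0,"jaw":-0.3},
])

```text
clock: 11.65
eef_pos: [0.5941, 0.0543, 0.2237]
tcp_rot: [-0.478, 0.523, 0.479, 0.519]
force: [-0.3, -0.2, 0.5]
width: 0.0309
```

Run:
```python
from plan import *
p,d=snap('side','side1')
H=(.5964,.0545)
plan([('w',1,-.3),(*H,.138,85,-.3,.03),('w',4,-1)])
```

```text
[{"dx":0,"dy":0,"dz":0,"rx":0,"ry":0,"rz":0,"jaw":-0.3},{"dx":0.48,"dy":-0.02,"dz":-0.02,"rx":0.03,"ry":0,"rz":-0.01,"jaw":-0.3},{"dx":0.47,"dy":-0.02,"dz":-0.02,"rx":0.03,"ry":0,"rz":-0.01,"jaw":-0.3},{"dx":0.48,"dy":-0.01,"dz":-0.01,"rx":0.03,"ry":0,"rz":-0.02,"jaw":-0.3},{"dx":0,"dy":0,"dz":0,"rx":0,"ry":0,"rz":0,"jaw":-1},{"dx":0,"dy":0,"dz":0,"rx":0,"ry":0,"rz":0,"jaw":-1},{"dx":0,"dy":0,"dz":0,"rx":0,"ry":0,"rz":0,"jaw":-1},{"dx":0,"dy":0,"dz":0,"rx":0,"ry":0,"rz":0,"jaw":-1}]
rows 8 end [0.5963 0.0546 0.1379]
```

View pics/side1.png

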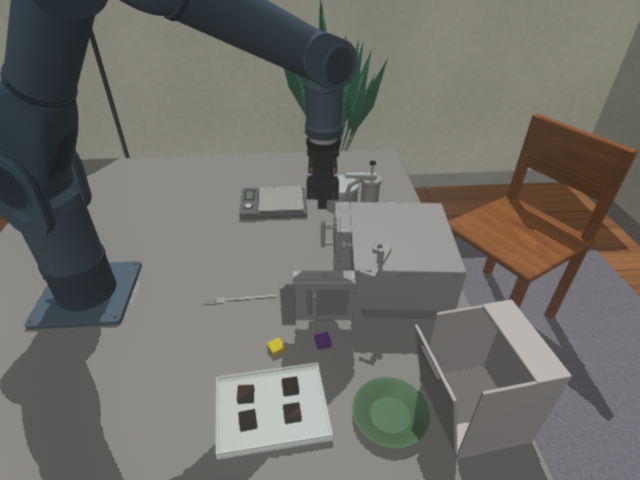

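Picture: the right leaf stands open at about (325,298), the hook is swung aside at (378,258), and the gripper is above the left handle at (322,225). The squares are unmoved. Next I grip the left handle.

send_rows([
  {"dx":0,"dy":0,"dz":0,"rx":0,"ry":0,"rz":0,"jaw":-0.3},
  {"dx":0.48,"dy":0,"dz":0,"rx":0,"ry":0,"rz":0,"jaw":-0.3},
  {"dx":0.47,"dy":0,"dz":0,"rx":0,"ry":0,"rz":0,"jaw":-0.3},
  {"dx":0.48,"dy":0,"dz":0,"rx":0,"ry":0,"rz":0,"jaw":-0.3},
  {"dx":0,"dy":0,"dz":0,"rx":0,"ry":0,"rz":0,"jaw":-1},
  {"dx":0,"dy":0,"dz":0,"rx":0,"ry":0,"rz":0,"jaw":-1},
  {"dx":0,"dy":0,"dz":0,"rx":0,"ry":0,"rz":0,"jaw":-1},
  {"dx":0,"dy":0,"dz":0,"rx":0,"ry":0,"rz":0,"jaw":-1},
])

```text
clock: 12.7
eef_pos: [0.5947, 0.0558, 0.1392]
tcp_rot: [-0.477, 0.521, 0.479, 0.521]
force: [1.4, 5.4, -7.6]
width: 0.0102
```

send_rows([
  {"dx":0,"dy":0.17,"dz":0.15,"rx":1,"ry":0,"rz":0,"jaw":-1},
  {"dx":0,"dy":0.17,"dz":0.15,"rx":1,"ry":0,"rz":0,"jaw":-1},
])

```text
clock: 12.95
eef_pos: [0.579, 0.0762, 0.1393]
tcp_rot: [-0.41, 0.575, 0.411, 0.577]
force: [9.9, 5.2, -15.4]
width: 0.0106
```

send_rows([
  {"dx":0,"dy":0.17,"dz":0.15,"rx":1,"ry":0,"rz":0,"jaw":-1},
  {"dx":0,"dy":0.17,"dz":0.15,"rx":1,"ry":0,"rz":0,"jaw":-1},
  {"dx":0,"dy":0.17,"dz":0.15,"rx":1,"ry":0,"rz":0,"jaw":-1},
  {"dx":0,"dy":0.17,"dz":0.15,"rx":1,"ry":0,"rz":0,"jaw":-1},
  {"dx":0,"dy":0.17,"dz":0.15,"rx":1,"ry":0,"rz":0,"jaw":-1},
])

```text
clock: 13.58
eef_pos: [0.563, 0.1384, 0.1393]
tcp_rot: [-0.222, 0.67, 0.221, 0.673]
force: [16.1, -0.8, -20.1]
width: 0.0101
```

send_rows([
  {"dx":0,"dy":0.17,"dz":0.15,"rx":1,"ry":0,"rz":0,"jaw":-1},
  {"dx":0,"dy":0.17,"dz":0.15,"rx":1,"ry":0,"rz":0,"jaw":-1},
  {"dx":0,"dy":0.17,"dz":0.15,"rx":1,"ry":0,"rz":0,"jaw":-1},
  {"dx":0,"dy":0.17,"dz":0.15,"rx":1,"ry":0,"rz":0,"jaw":-1},
  {"dx":0,"dy":0.17,"dz":0.15,"rx":1,"ry":0,"rz":0,"jaw":-1},
  {"dx":0,"dy":0.17,"dz":0.15,"rx":1,"ry":0,"rz":0,"jaw":-1},
  {"dx":0,"dy":0.08,"dz":0.07,"rx":0.5,"ry":0,"rz":0,"jaw":-1},
  {"dx":0,"dy":0,"dz":0,"rx":0,"ry":0,"rz":0,"jaw":-1},
])

```text
clock: 14.58
eef_pos: [0.5968, 0.2135, 0.1391]
tcp_rot: [0.048, 0.704, -0.052, 0.706]
force: [8.2, -7.4, -6.2]
width: 0.0106
```

Run:
```python
from plan import *
s=read_state();x,y,z=s['eef_pos'];h=np.array([.6708,.1328])
v=np.array([x,y])-h; v0=np.array([.5954,.0550])-h; print('theta',(-np.arctan2(*v[::-1])+np.arctan2(*v0[::-1]))%6.283, np.hypot(*v))
R=Rn.from_quat(s['tcp_rot']).as_matrix();f=np.degrees(np.arctan2(R[1,2],R[0,2]));print('phi',f)
K=(.6427,0)
plan([(x,y,z,f,-.45,.05),('w',1,-.45),(x-.01,y,.235,f,-.45,.05),(.52,.05,.235,85,0.1,.055),(*K,.235,85,.1,.05)])
```

```text
theta 1.6296179014056298 0.10942794389428463
phi -8.14193494565704
[{"dx":0,"dy":0,"dz":0,"rx":0,"ry":0.03,"rz":0.04,"jaw":-0.45},{"dx":0,"dy":0,"dz":0,"rx":0,"ry":0,"rz":0,"jaw":-0.45},{"dx":-0.8,"dy":-0.01,"dz":-0.08,"rx":0,"ry":0,"rz":0,"jaw":-0.45},{"dx":-0.8,"dy":-0.01,"dz":-0.09,"rx":0,"ry":0,"rz":0,"jaw":-0.45},{"dx":0,"dy":-0.2,"dz":-0.05,"rx":-0.97,"ry":0,"rz":0,"jaw":0.1},{"dx":0,"dy":-0.2,"dz":-0.07,"rx":-0.97,"ry":0,"rz":0,"jaw":0.1},{"dx":0,"dy":-0.19,"dz":-0.1,"rx":-0.97,"ry":0,"rz":0,"jaw":0.1},{"dx":0,"dy":-0.17,"dz":-0.12,"rx":-0.97,"ry":0,"rz":0,"jaw":0.1},{"dx":0,"dy":-0.16,"dz":-0.14,"rx":-0.97,"ry":0,"rz":0,"jaw":0.1},{"dx":0,"dy":-0.14,"dz":-0.15,"rx":-0.97,"ry":0,"rz":0,"jaw":0.1},{"dx":0,"dy":-0.12,"dz":-0.17,"rx":-0.97,"ry":0,"rz":0,"jaw":0.1},{"dx":0,"dy":-0.1,"dz":-0.18,"rx":-0.97,"ry":0,"rz":0,"jaw":0.1},{"dx":0,"dy":-0.08,"dz":-0.2,"rx":-0.96,"ry":0,"rz":0,"jaw":0.1},{"dx":0,"dy":-0.06,"dz":-0.2,"rx":-0.97,"ry":0,"rz":0,"jaw":0.1},{"dx":0,"dy":-0.04,"dz":-0.21,"rx":-0.96,"ry":0,"rz":0,"jaw":0.1},{"dx":0,"dy":-0.01,"dz":-0.21,"rx":-0.97,"ry":0,"rz":0,"jaw":0.1},{"dx":0,"dy":0.01,"dz":-0.21,"rx":-0.96,"ry":0,"rz":0,"jaw":0.1},{"dx":0,"dy":0.04,"dz":-0.21,"rx":-0.97,"ry":0,"rz":0,"jaw":0.1},{"dx":0,"dy":-0.7,"dz":-0.22,"rx":0,"ry":0,"rz":0,"jaw":0.1},{"dx":0,"dy":-0.7,"dz":-0.22,"rx":0,"ry":0,"rz":0,"jaw":0.1}]
[{"dx":0,"dy":-0.71,"dz":-0.21,"rx":0,"ry":0,"rz":0,"jaw":0.1}]
rows 21 end [6.429e-01 2.000e-04 2.352e-01]
```

send_rows([
  {"dx":0,"dy":0,"dz":0,"rx":0,"ry":0.03,"rz":0.04,"jaw":-0.45},
  {"dx":0,"dy":0,"dz":0,"rx":0,"ry":0,"rz":0,"jaw":-0.45},
  {"dx":-0.8,"dy":0,"dz":0,"rx":0,"ry":0,"rz":0,"jaw":-0.45},
  {"dx":-0.8,"dy":0,"dz":0,"rx":0,"ry":0,"rz":0,"jaw":-0.45},
  {"dx":0,"dy":-0.2,"dz":-0.18,"rx":-0.97,"ry":0,"rz":0,"jaw":0.1},
  {"dx":0,"dy":-0.2,"dz":-0.11,"rx":-0.97,"ry":0,"rz":0,"jaw":0.1},
  {"dx":0,"dy":-0.19,"dz":-0.1,"rx":-0.97,"ry":0,"rz":0,"jaw":0.1},
  {"dx":0,"dy":-0.17,"dz":-0.12,"rx":-0.97,"ry":0,"rz":0,"jaw":0.1},
  {"dx":0,"dy":-0.16,"dz":-0.14,"rx":-0.97,"ry":0,"rz":0,"jaw":0.1},
  {"dx":0,"dy":-0.14,"dz":-0.15,"rx":-0.97,"ry":0,"rz":0,"jaw":0.1},
  {"dx":0,"dy":-0.12,"dz":-0.17,"rx":-0.97,"ry":0,"rz":0,"jaw":0.1},
  {"dx":0,"dy":-0.1,"dz":-0.18,"rx":-0.97,"ry":0,"rz":0,"jaw":0.1},
  {"dx":0,"dy":-0.08,"dz":-0.2,"rx":-0.96,"ry":0,"rz":0,"jaw":0.1},
  {"dx":0,"dy":-0.06,"dz":-0.2,"rx":-0.97,"ry":0,"rz":0,"jaw":0.1},
  {"dx":0,"dy":-0.04,"dz":-0.21,"rx":-0.96,"ry":0,"rz":0,"jaw":0.1},
  {"dx":0,"dy":-0.01,"dz":-0.21,"rx":-0.97,"ry":0,"rz":0,"jaw":0.1},
  {"dx":0,"dy":0.01,"dz":-0.21,"rx":-0.96,"ry":0,"rz":0,"jaw":0.1},
  {"dx":0,"dy":0.04,"dz":-0.21,"rx":-0.97,"ry":0,"rz":0,"jaw":0.1},
])

```text
clock: 16.82
eef_pos: [0.5172, 0.055, 0.2346]
tcp_rot: [-0.478, 0.519, 0.483, 0.518]
force: [-0.9, 1.0, 0.8]
width: 0.0484
```

Run:
```python
from plan import *
p,d=snap('top','top2'); snap('side','side2')
C=cloud('top',d);Z=C[...,2]
# rough: knob-region points
m=(d>0)&(abs(C[...,0]-.643)<.03)&(abs(C[...,1])<.05)&(Z>.1)&(Z<.15)
print(m.sum(), C[m].mean(0) if m.any() else '', np.nanpercentile(C[m],[2,98],0).round(3) if m.any() else '')
K=(.6427,0)
plan([(*K,.225,85,.1,.055),(*K,.119,85,.1,.03),('w',5,-1)])
```

```text
161 [6.54402565e-01 2.13719961e-04 1.23708404e-01] [[ 0.637 -0.045  0.102]
 [ 0.667  0.045  0.135]]
[{"dx":0.05,"dy":-0.72,"dz":-0.24,"rx":0.01,"ry":0.01,"rz":-0.02,"jaw":0.1},{"dx":0.05,"dy":-0.72,"dz":-0.24,"rx":0.02,"ry":0.01,"rz":-0.02,"jaw":0.1},{"dx":0.04,"dy":-0.72,"dz":-0.24,"rx":0.01,"ry":0,"rz":-0.02,"jaw":0.1},{"dx":0.44,"dy":0,"dz":0,"rx":0,"ry":0,"rz":0,"jaw":0.1},{"dx":0.44,"dy":0,"dz":0,"rx":0,"ry":0,"rz":0,"jaw":0.1},{"dx":0.45,"dy":0,"dz":0,"rx":0,"ry":0,"rz":0,"jaw":0.1},{"dx":0.44,"dy":0,"dz":0,"rx":0,"ry":0,"rz":0,"jaw":0.1},{"dx":0,"dy":0,"dz":0,"rx":0,"ry":0,"rz":0,"jaw":-1},{"dx":0,"dy":0,"dz":0,"rx":0,"ry":0,"rz":0,"jaw":-1},{"dx":0,"dy":0,"dz":0,"rx":0,"ry":0,"rz":0,"jaw":-1},{"dx":0,"dy":0,"dz":0,"rx":0,"ry":0,"rz":0,"jaw":-1},{"dx":0,"dy":0,"dz":0,"rx":0,"ry":0,"rz":0,"jaw":-1}]
rows 12 end [ 6.426e-01 -1.000e-04  1.191e-01]
```

View pics/top2.png

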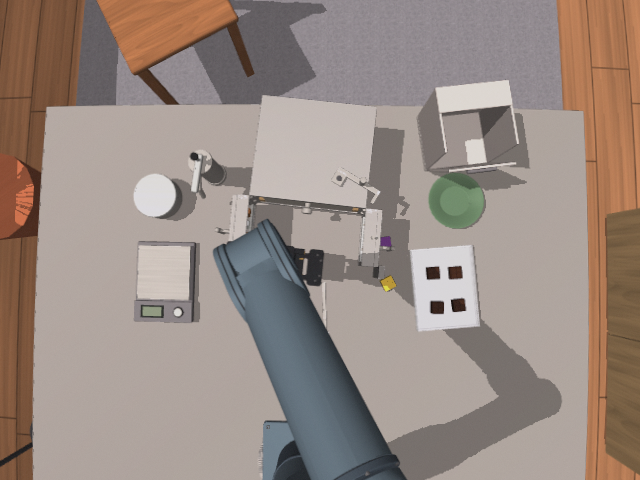

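Picture: both leaves stand open at (240,215) and (370,238), and the drawer knob is at (306,210), in line with the prediction. Next I grip the knob and pull.

send_rows([
  {"dx":0.05,"dy":-0.72,"dz":-0.24,"rx":0.01,"ry":0,"rz":-0.02,"jaw":0.1},
  {"dx":0.05,"dy":-0.72,"dz":-0.24,"rx":0.02,"ry":0,"rz":-0.02,"jaw":0.1},
  {"dx":0.04,"dy":-0.72,"dz":-0.24,"rx":0.01,"ry":0,"rz":0,"jaw":0.1},
  {"dx":0.44,"dy":0,"dz":0,"rx":0,"ry":0,"rz":0,"jaw":0.1},
  {"dx":0.44,"dy":0,"dz":0,"rx":0,"ry":0,"rz":0,"jaw":0.1},
  {"dx":0.45,"dy":0,"dz":0,"rx":0,"ry":0,"rz":0,"jaw":0.1},
  {"dx":0.44,"dy":0,"dz":0,"rx":0,"ry":0,"rz":0,"jaw":0.1},
  {"dx":0,"dy":0,"dz":0,"rx":0,"ry":0,"rz":0,"jaw":-1},
  {"dx":0,"dy":0,"dz":0,"rx":0,"ry":0,"rz":0,"jaw":-1},
  {"dx":0,"dy":0,"dz":0,"rx":0,"ry":0,"rz":0,"jaw":-1},
  {"dx":0,"dy":0,"dz":0,"rx":0,"ry":0,"rz":0,"jaw":-1},
])

```text
clock: 18.3
eef_pos: [0.6436, 0.0009, 0.12]
tcp_rot: [-0.477, 0.521, 0.478, 0.522]
force: [-0.8, -1.6, 6.5]
width: 0.0227
```

Run:
```python
from plan import *
s=read_state();x,y,z=s['eef_pos'];d=np.array([-.9959,.0906])*.188
print(s['force'],s['width'])
plan([(x+d[0],y+d[1],z,85,-1,.022),('w',1,-1)])
```

```text
[-0.80757833 -1.59512974  6.48203297] 0.022678632972074786
[{"dx":0,"dy":0.35,"dz":0,"rx":0,"ry":0,"rz":0,"jaw":-1},{"dx":0,"dy":0.35,"dz":0,"rx":0,"ry":0,"rz":0,"jaw":-1},{"dx":0,"dy":0.35,"dz":0,"rx":0,"ry":0,"rz":0,"jaw":-1},{"dx":0,"dy":0.35,"dz":0,"rx":0,"ry":0,"rz":0,"jaw":-1},{"dx":0,"dy":0.35,"dz":0,"rx":0,"ry":0.01,"rz":0,"jaw":-1},{"dx":0,"dy":0.35,"dz":0,"rx":0,"ry":0,"rz":0,"jaw":-1},{"dx":0,"dy":0.34,"dz":0,"rx":0,"ry":0.01,"rz":0,"jaw":-1},{"dx":0,"dy":0.35,"dz":0,"rx":0,"ry":0,"rz":0,"jaw":-1},{"dx":0,"dy":0.34,"dz":0.01,"rx":0,"ry":0.01,"rz":0,"jaw":-1},{"dx":0,"dy":0,"dz":0,"rx":0,"ry":0,"rz":0,"jaw":-1}]
rows 10 end [0.4566 0.0179 0.12  ]
```

send_rows([
  {"dx":0,"dy":0.12,"dz":0,"rx":0,"ry":0,"rz":0,"jaw":-1},
  {"dx":0,"dy":0.25,"dz":0,"rx":0,"ry":0,"rz":0,"jaw":-1},
  {"dx":0,"dy":0.35,"dz":0,"rx":0,"ry":0,"rz":0,"jaw":-1},
  {"dx":0,"dy":0.35,"dz":0,"rx":0,"ry":0,"rz":0,"jaw":-1},
  {"dx":0,"dy":0.35,"dz":0,"rx":0,"ry":0,"rz":0,"jaw":-1},
  {"dx":0,"dy":0.35,"dz":0,"rx":0,"ry":0,"rz":0,"jaw":-1},
  {"dx":0,"dy":0.35,"dz":0,"rx":0,"ry":0,"rz":0,"jaw":-1},
  {"dx":0,"dy":0.35,"dz":0,"rx":0,"ry":0,"rz":0,"jaw":-1},
  {"dx":0,"dy":0.25,"dz":0,"rx":0,"ry":0,"rz":0,"jaw":-1},
  {"dx":0,"dy":0.22,"dz":0,"rx":0,"ry":0,"rz":0,"jaw":-1},
  {"dx":0,"dy":0.19,"dz":0,"rx":0,"ry":0,"rz":0,"jaw":-1},
  {"dx":0,"dy":0,"dz":0,"rx":0,"ry":0,"rz":0,"jaw":-1},
])

```text
clock: 19.8
eef_pos: [0.4555, 0.0195, 0.1199]
tcp_rot: [-0.477, 0.519, 0.48, 0.522]
force: [-0.6, 4.5, 7.2]
width: 0.0229
```

send_rows([
  {"dx":0,"dy":0,"dz":0,"rx":0,"ry":0,"rz":0,"jaw":0.1},
  {"dx":0,"dy":0,"dz":0,"rx":0,"ry":0,"rz":0,"jaw":0.1},
  {"dx":-0.5,"dy":0,"dz":0,"rx":0,"ry":0,"rz":0,"jaw":0.1},
  {"dx":-0.7,"dy":0,"dz":0,"rx":0,"ry":0,"rz":0,"jaw":0.1},
  {"dx":-0.7,"dy":0,"dz":0,"rx":0,"ry":0,"rz":0,"jaw":0.5},
  {"dx":-0.3,"dy":0.3,"dz":0.6,"rx":0,"ry":0,"rz":0,"jaw":1},
  {"dx":0,"dy":0.2,"dz":0.8,"rx":0,"ry":0,"rz":0,"jaw":1},
  {"dx":0,"dy":0,"dz":0.8,"rx":0,"ry":0,"rz":0,"jaw":1},
  {"dx":0,"dy":0,"dz":0.8,"rx":0,"ry":0,"rz":0,"jaw":1},
  {"dx":0,"dy":0,"dz":0,"rx":0,"ry":0,"rz":0,"jaw":1},
])

```text
clock: 21.05
eef_pos: [0.4406, 0.2026, 0.2517]
tcp_rot: [-0.477, 0.519, 0.481, 0.521]
force: [-0.2, -0.3, 0.6]
width: 0.0883
```

Run:
```python
from plan import *
p,d=snap('top','top3',(220,150,420,300),3.5); 
C=cloud('top',d);C[d==0]=np.nan;Z=C[...,2]
m=(abs(C[...,0]-.56)<.13)&(abs(C[...,1]-.0)<.13)
mm=(m&(Z>.122)&(Z<.137)).astype(np.uint8)
n,l,s,c=cv2.connectedComponentsWithStats(mm)
for i in range(1,n):
    if s[i,4]<25: continue
    Q=C[l==i]; r=cv2.minAreaRect(Q[:,:2].astype(np.float32)*1000)
    print(c[i].round(0),s[i,4],np.round(r[0],1),np.round(r[1],1),round(r[2],1),np.percentile(Q[:,2],[5,50,95]).round(3))
```

```text
[303. 241.] 315 [568.5   5.7] [126.   67.7] 78.0 [0.127 0.131 0.135]
[261. 275.] 33 [488.3 101.9] [35.  10.6] 83.8 [0.13  0.136 0.137]
[298. 287.] 107 [466.8  16.1] [23.  38.1] 74.0 [0.125 0.131 0.137]
```

View pics/top3.png

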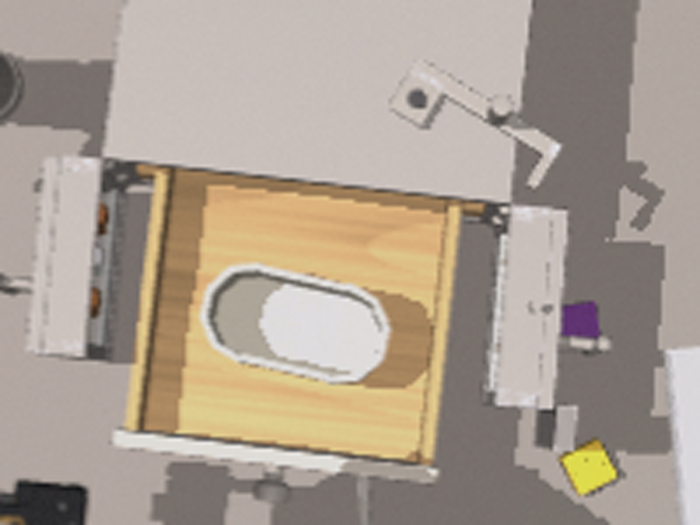

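Picture: the drawer is fully out and the bowl lies in it, centred at about (303,241) in the full picture. The fit gives 126×68 mm, rim 0.131, long axis 78°, which matches the description. Next I grasp it across the width (jaw −12°).

Run:
```python
from plan import *
B=(.5685,.0057)
plan([(.50,.06,.25,-12,1,.055),(*B,.24,-12,1,.05),('w',1,1),(*B,.119,-12,1,.035),('w',4,-1)])
```

```text
[{"dx":0,"dy":-0.08,"dz":-0.15,"rx":0.94,"ry":0,"rz":0,"jaw":1},{"dx":0,"dy":-0.09,"dz":-0.14,"rx":0.94,"ry":0,"rz":0,"jaw":1},{"dx":0,"dy":-0.11,"dz":-0.13,"rx":0.94,"ry":0,"rz":0,"jaw":1},{"dx":0,"dy":-0.12,"dz":-0.11,"rx":0.94,"ry":0,"rz":0,"jaw":1},{"dx":0,"dy":-0.14,"dz":-0.1,"rx":0.94,"ry":0,"rz":0,"jaw":1},{"dx":0,"dy":-0.15,"dz":-0.08,"rx":0.94,"ry":0,"rz":0,"jaw":1},{"dx":0,"dy":-0.15,"dz":-0.07,"rx":0.94,"ry":0,"rz":0,"jaw":1},{"dx":0,"dy":-0.16,"dz":-0.05,"rx":0.94,"ry":0,"rz":0,"jaw":1},{"dx":0,"dy":-0.17,"dz":-0.03,"rx":0.95,"ry":0,"rz":-0.01,"jaw":1},{"dx":0,"dy":-0.17,"dz":-0.01,"rx":0.94,"ry":0,"rz":0,"jaw":1},{"dx":0,"dy":-0.17,"dz":0.01,"rx":0.95,"ry":0,"rz":0,"jaw":1},{"dx":0,"dy":-0.17,"dz":0.02,"rx":0.94,"ry":0,"rz":-0.01,"jaw":1},{"dx":0,"dy":-0.16,"dz":0.04,"rx":0.95,"ry":-0.01,"rz":0,"jaw":1},{"dx":0.01,"dy":-0.16,"dz":0.06,"rx":0.94,"ry":0,"rz":-0.01,"jaw":1},{"dx":0,"dy":-0.14,"dz":0.09,"rx":0.95,"ry":-0.01,"rz":0,"jaw":1},{"dx":0.08,"dy":-0.33,"dz":0.65,"rx":0,"ry":0,"rz":0,"jaw":1},{"dx":0.09,"dy":-0.32,"dz":0.65,"rx":0,"ry":0,"rz":0,"jaw":1},{"dx":0,"dy":0,"dz":0,"rx":0,"ry":0,"rz":0,"jaw":1},{"dx":0.5,"dy":0,"dz":0,"rx":0,"ry":0,"rz":0,"jaw":1},{"dx":0.51,"dy":0,"dz":0,"rx":0,"ry":0,"rz":0,"jaw":1}]
[{"dx":0.5,"dy":0,"dz":0,"rx":0,"ry":0,"rz":0,"jaw":1},{"dx":0.51,"dy":0,"dz":0,"rx":0,"ry":0,"rz":0,"jaw":1},{"dx":0,"dy":0,"dz":0,"rx":0,"ry":0,"rz":0,"jaw":-1},{"dx":0,"dy":0,"dz":0,"rx":0,"ry":0,"rz":0,"jaw":-1},{"dx":0,"dy":0,"dz":0,"rx":0,"ry":0,"rz":0,"jaw":-1},{"dx":0,"dy":0,"dz":0,"rx":0,"ry":0,"rz":0,"jaw":-1}]
rows 26 end [0.5685 0.0059 0.1187]
```

send_rows([
  {"dx":0,"dy":-0.08,"dz":-0.15,"rx":0.94,"ry":0,"rz":0,"jaw":1},
  {"dx":0,"dy":-0.09,"dz":-0.14,"rx":0.94,"ry":0,"rz":0,"jaw":1},
  {"dx":0,"dy":-0.11,"dz":-0.13,"rx":0.94,"ry":0,"rz":0,"jaw":1},
  {"dx":0,"dy":-0.12,"dz":-0.11,"rx":0.94,"ry":0,"rz":0,"jaw":1},
  {"dx":0,"dy":-0.14,"dz":-0.1,"rx":0.94,"ry":0,"rz":0,"jaw":1},
  {"dx":0,"dy":-0.15,"dz":-0.08,"rx":0.94,"ry":0,"rz":0,"jaw":1},
  {"dx":0,"dy":-0.15,"dz":-0.07,"rx":0.94,"ry":0,"rz":0,"jaw":1},
  {"dx":0,"dy":-0.16,"dz":-0.05,"rx":0.94,"ry":0,"rz":0,"jaw":1},
  {"dx":0,"dy":-0.17,"dz":-0.03,"rx":0.95,"ry":0,"rz":-0.01,"jaw":1},
  {"dx":0,"dy":-0.17,"dz":-0.01,"rx":0.94,"ry":0,"rz":0,"jaw":1},
  {"dx":0,"dy":-0.17,"dz":0.01,"rx":0.95,"ry":0,"rz":0,"jaw":1},
  {"dx":0,"dy":-0.17,"dz":0.02,"rx":0.94,"ry":0,"rz":-0.01,"jaw":1},
  {"dx":0,"dy":-0.16,"dz":0.04,"rx":0.95,"ry":-0.01,"rz":0,"jaw":1},
  {"dx":0.01,"dy":-0.16,"dz":0.06,"rx":0.94,"ry":0,"rz":-0.01,"jaw":1},
  {"dx":0,"dy":-0.14,"dz":0.09,"rx":0.95,"ry":-0.01,"rz":0,"jaw":1},
  {"dx":0.08,"dy":-0.33,"dz":0.65,"rx":0,"ry":0,"rz":0,"jaw":1},
  {"dx":0.09,"dy":-0.32,"dz":0.65,"rx":0,"ry":0,"rz":0,"jaw":1},
  {"dx":0,"dy":0,"dz":0,"rx":0,"ry":0,"rz":0,"jaw":1},
  {"dx":0,"dy":0,"dz":0,"rx":0,"ry":0,"rz":0,"jaw":1},
])

```text
clock: 23.48
eef_pos: [0.5675, 0.0035, 0.24]
tcp_rot: [0.076, 0.703, -0.076, 0.703]
force: [-0.0, 0.2, -0.1]
width: 0.0882
```

Run:
```python
from plan import *
B=(.5685,.0057)
plan([(*B,.119,-12,1,.03),('w',5,-1)])
P=(.4898,.3739)
print('B');plan([(*B,.25,-12,-1,.035),(*P,.245,0,-1,.05)],start=(*B,.119,-12))
```

```text
[{"dx":0.4,"dy":0.01,"dz":0,"rx":-0.01,"ry":0,"rz":0,"jaw":1},{"dx":0.4,"dy":0.01,"dz":0,"rx":-0.01,"ry":0,"rz":0,"jaw":1},{"dx":0.41,"dy":0.01,"dz":0,"rx":-0.01,"ry":0,"rz":0,"jaw":1},{"dx":0.4,"dy":0,"dz":0,"rx":0,"ry":0,"rz":0,"jaw":1},{"dx":0.41,"dy":0.01,"dz":0.01,"rx":-0.01,"ry":0,"rz":0,"jaw":1},{"dx":0,"dy":0,"dz":0,"rx":0,"ry":0,"rz":0,"jaw":-1},{"dx":0,"dy":0,"dz":0,"rx":0,"ry":0,"rz":0,"jaw":-1},{"dx":0,"dy":0,"dz":0,"rx":0,"ry":0,"rz":0,"jaw":-1},{"dx":0,"dy":0,"dz":0,"rx":0,"ry":0,"rz":0,"jaw":-1},{"dx":0,"dy":0,"dz":0,"rx":0,"ry":0,"rz":0,"jaw":-1}]
rows 10 end [0.5685 0.0058 0.1188]
B
[{"dx":-0.55,"dy":0,"dz":0,"rx":0,"ry":0,"rz":0,"jaw":-1},{"dx":-0.54,"dy":0,"dz":0,"rx":0,"ry":0,"rz":0,"jaw":-1},{"dx":-0.55,"dy":0,"dz":0,"rx":0,"ry":0,"rz":0,"jaw":-1},{"dx":-0.54,"dy":0,"dz":0,"rx":0,"ry":0,"rz":0,"jaw":-1},{"dx":0.01,"dy":0.72,"dz":-0.32,"rx":-0.22,"ry":0,"rz":0,"jaw":-1},{"dx":0.01,"dy":0.72,"dz":-0.3,"rx":-0.22,"ry":0,"rz":0,"jaw":-1},{"dx":0.01,"dy":0.73,"dz":-0.28,"rx":-0.22,"ry":0,"rz":0,"jaw":-1},{"dx":0.01,"dy":0.74,"dz":-0.26,"rx":-0.22,"ry":0,"rz":0,"jaw":-1},{"dx":0.01,"dy":0.75,"dz":-0.24,"rx":-0.22,"ry":0,"rz":0,"jaw":-1},{"dx":0.01,"dy":0.75,"dz":-0.23,"rx":-0.22,"ry":0,"rz":0,"jaw":-1},{"dx":0.01,"dy":0.76,"dz":-0.2,"rx":-0.21,"ry":0,"rz":0,"jaw":-1},{"dx":0.01,"dy":0.76,"dz":-0.19,"rx":-0.22,"ry":0,"rz":0,"jaw":-1}]
rows 12 end [0.4896 0.3739 0.245 ]
```

send_rows([
  {"dx":0.4,"dy":0.01,"dz":0,"rx":0,"ry":0,"rz":0,"jaw":1},
  {"dx":0.4,"dy":0.01,"dz":0,"rx":0,"ry":0,"rz":0,"jaw":1},
  {"dx":0.41,"dy":0.01,"dz":0,"rx":0,"ry":0,"rz":0,"jaw":1},
  {"dx":0.4,"dy":0,"dz":0,"rx":0,"ry":0,"rz":0,"jaw":1},
  {"dx":0.4,"dy":0,"dz":0,"rx":0,"ry":0,"rz":0,"jaw":1},
  {"dx":0,"dy":0,"dz":0,"rx":0,"ry":0,"rz":0,"jaw":-1},
  {"dx":0,"dy":0,"dz":0,"rx":0,"ry":0,"rz":0,"jaw":-1},
  {"dx":0,"dy":0,"dz":0,"rx":0,"ry":0,"rz":0,"jaw":-1},
  {"dx":0,"dy":0,"dz":0,"rx":0,"ry":0,"rz":0,"jaw":-1},
  {"dx":0,"dy":0,"dz":0,"rx":0,"ry":0,"rz":0,"jaw":-1},
], squeeze=30)

```text
clock: 24.72
eef_pos: [0.5699, 0.0064, 0.1211]
tcp_rot: [0.075, 0.702, -0.075, 0.704]
force: [-1.5, 0.0, 6.4]
width: 0.0664
```

send_rows([
  {"dx":-0.3,"dy":0,"dz":0,"rx":0,"ry":0,"rz":0,"jaw":-1},
  {"dx":-0.45,"dy":0,"dz":0,"rx":0,"ry":0,"rz":0,"jaw":-1},
  {"dx":-0.45,"dy":0,"dz":0,"rx":0,"ry":0,"rz":0,"jaw":-1},
  {"dx":-0.45,"dy":0,"dz":0,"rx":0,"ry":0,"rz":0,"jaw":-1},
  {"dx":-0.45,"dy":0,"dz":0,"rx":0,"ry":0,"rz":0,"jaw":-1},
])

```text
clock: 25.35
eef_pos: [0.5687, 0.006, 0.2477]
tcp_rot: [0.075, 0.702, -0.075, 0.704]
force: [-0.4, 0.6, -1.7]
width: 0.0655
```

send_rows([
  {"dx":0.01,"dy":0.5,"dz":-0.21,"rx":-0.15,"ry":0,"rz":0,"jaw":-1},
  {"dx":0.01,"dy":0.72,"dz":-0.3,"rx":-0.22,"ry":0,"rz":0,"jaw":-1},
  {"dx":0.01,"dy":0.73,"dz":-0.28,"rx":-0.22,"ry":0,"rz":0,"jaw":-1},
  {"dx":0.01,"dy":0.74,"dz":-0.26,"rx":-0.22,"ry":0,"rz":0,"jaw":-1},
  {"dx":0.01,"dy":0.75,"dz":-0.24,"rx":-0.22,"ry":0,"rz":0,"jaw":-1},
  {"dx":0.01,"dy":0.75,"dz":-0.23,"rx":-0.22,"ry":0,"rz":0,"jaw":-1},
  {"dx":0.01,"dy":0.76,"dz":-0.2,"rx":-0.21,"ry":0,"rz":0,"jaw":-1},
  {"dx":0.01,"dy":0.6,"dz":-0.15,"rx":-0.18,"ry":0,"rz":0,"jaw":-1},
  {"dx":0,"dy":0.35,"dz":-0.1,"rx":-0.1,"ry":0,"rz":0,"jaw":-1},
  {"dx":0,"dy":0,"dz":0,"rx":0,"ry":0,"rz":0,"jaw":-1},
])

```text
clock: 26.6
eef_pos: [0.4932, 0.3732, 0.2414]
tcp_rot: [0.001, 0.707, -0.0, 0.708]
force: [-0.4, -0.7, -2.9]
width: 0.0654
```

Run:
```python
from plan import *
p,d=snap('top','top4')
C=cloud('top',d);C[d==0]=np.nan;Z=C[...,2]
s=read_state();print(s['eef_pos'],s['width'],s['force'])
m=(abs(C[...,0]-.49)<.09)&(abs(C[...,1]-.374)<.09)&(Z>.22)&(Z<.28)
Q=C[m];print(len(Q),np.percentile(Q,[1,99],0).round(3) if len(Q) else '')
p2,d2=snap('side','side4');C=cloud('side',d2);C[d2==0]=np.nan
m=(abs(C[...,0]-.49)<.09)&(abs(C[...,1]-.36)<.12)&(C[...,2]>.17)&(C[...,2]<.30)&(p2.min(2)>150)
Q=C[m];print(len(Q),np.percentile(Q,[1,99],0).round(3) if len(Q) else '')
P=(.490,.374)
plan([(*P,.245,0,-1,.05),(*P,.10,0,-1,.04),(*P,.0775,0,-1,.012),('w',1,-1)])
```

```text
[0.49422906 0.37137225 0.24106979] 0.06553217958471258 [ 0.22490954 -0.74435408 -1.74843081]
482 [[0.45  0.307 0.221]
 [0.533 0.411 0.272]]
6 [[0.463 0.376 0.251]
 [0.521 0.41  0.254]]
[{"dx":-0.07,"dy":0.06,"dz":-0.08,"rx":-0.05,"ry":0.02,"rz":0.01,"jaw":-1},{"dx":0.6,"dy":0,"dz":0,"rx":0,"ry":0,"rz":0,"jaw":-1},{"dx":0.61,"dy":0,"dz":0,"rx":0,"ry":0,"rz":0,"jaw":-1},{"dx":0.6,"dy":0,"dz":0,"rx":0,"ry":0,"rz":0,"jaw":-1},{"dx":0.61,"dy":0,"dz":0,"rx":0,"ry":0,"rz":0,"jaw":-1},{"dx":0.19,"dy":0,"dz":0,"rx":0,"ry":0,"rz":0,"jaw":-1},{"dx":0.18,"dy":0,"dz":0,"rx":0,"ry":0,"rz":0,"jaw":-1},{"dx":0,"dy":0,"dz":0,"rx":0,"ry":0,"rz":0,"jaw":-1}]
rows 8 end [0.4899 0.3739 0.0777]
```

send_rows([
  {"dx":0,"dy":0.02,"dz":-0.06,"rx":0,"ry":0,"rz":0,"jaw":-1},
  {"dx":0.53,"dy":0,"dz":0,"rx":0,"ry":0,"rz":0,"jaw":-1},
  {"dx":0.61,"dy":0,"dz":0,"rx":0,"ry":0,"rz":0,"jaw":-1},
  {"dx":0.6,"dy":0,"dz":0,"rx":0,"ry":0,"rz":0,"jaw":-1},
  {"dx":0.6,"dy":0,"dz":0,"rx":0,"ry":0,"rz":0,"jaw":-1},
  {"dx":0.2,"dy":0,"dz":0,"rx":0,"ry":0,"rz":0,"jaw":-1},
  {"dx":0.08,"dy":0,"dz":0,"rx":0,"ry":0,"rz":0,"jaw":-1},
  {"dx":0.05,"dy":0,"dz":0,"rx":0,"ry":0,"rz":0,"jaw":-1},
  {"dx":0,"dy":0,"dz":0,"rx":0,"ry":0,"rz":0,"jaw":-1},
])

```text
clock: 27.82
eef_pos: [0.4911, 0.3738, 0.0817]
tcp_rot: [0.002, 0.706, -0.001, 0.708]
force: [0.7, 0.3, -0.9]
width: 0.0661
```

send_rows([
  {"dx":0.03,"dy":0,"dz":0,"rx":0,"ry":0,"rz":0,"jaw":-1},
  {"dx":0.03,"dy":0,"dz":0,"rx":0,"ry":0,"rz":0,"jaw":-1},
  {"dx":0,"dy":0,"dz":0,"rx":0,"ry":0,"rz":0,"jaw":-1},
])

```text
clock: 28.2
eef_pos: [0.4907, 0.3735, 0.0772]
tcp_rot: [0.001, 0.707, -0.001, 0.708]
force: [-0.9, 0.1, -1.4]
width: 0.0654
```

send_rows([
  {"dx":0.02,"dy":0,"dz":0,"rx":0,"ry":0,"rz":0,"jaw":-1},
  {"dx":0.02,"dy":0,"dz":0,"rx":0,"ry":0,"rz":0,"jaw":-1},
  {"dx":0,"dy":0,"dz":0,"rx":0,"ry":0,"rz":0,"jaw":-1},
])

```text
clock: 28.58
eef_pos: [0.4907, 0.3735, 0.0771]
tcp_rot: [0.001, 0.706, -0.002, 0.708]
force: [-5.0, -6.3, 19.5]
width: 0.0655
```

Contact with the plate. I'll open, lift, and then check.

send_rows([
  {"dx":-0.02,"dy":0,"dz":0,"rx":0,"ry":0,"rz":0,"jaw":-1},
  {"dx":0,"dy":0,"dz":0,"rx":0,"ry":0,"rz":0,"jaw":0.8},
  {"dx":0,"dy":0,"dz":0,"rx":0,"ry":0,"rz":0,"jaw":0.8},
  {"dx":0,"dy":0,"dz":0,"rx":0,"ry":0,"rz":0,"jaw":0.8},
  {"dx":-0.2,"dy":0,"dz":0,"rx":0,"ry":0,"rz":0,"jaw":0.8},
  {"dx":-0.6,"dy":0,"dz":0,"rx":0,"ry":0,"rz":0,"jaw":0.8},
  {"dx":-0.6,"dy":0,"dz":0,"rx":0,"ry":0,"rz":0,"jaw":0},
  {"dx":-0.3,"dy":-0.9,"dz":0,"rx":0,"ry":0,"rz":0,"jaw":-1},
  {"dx":0,"dy":-0.9,"dz":0,"rx":0,"ry":0,"rz":0,"jaw":-1},
  {"dx":0,"dy":-0.9,"dz":-0.4,"rx":0,"ry":0,"rz":0,"jaw":-1},
  {"dx":0,"dy":-0.6,"dz":-0.6,"rx":0,"ry":0,"rz":0,"jaw":-1},
  {"dx":0,"dy":0,"dz":-0.4,"rx":0,"ry":0,"rz":0,"jaw":-1},
  {"dx":0,"dy":0,"dz":0,"rx":0,"ry":0,"rz":0,"jaw":-1},
])

```text
clock: 30.2
eef_pos: [0.4048, 0.1755, 0.1785]
tcp_rot: [0.001, 0.706, -0.001, 0.708]
force: [0.4, -0.3, -0.7]
width: 0.0114
```

```bash
cat > bowl.py <<'E'
from plan import *
def bowl(name):
    p,d=snap('top',name)
    C=cloud('top',d);C[d==0]=np.nan;Z=C[...,2]
    m=(abs(C[...,0]-.49)<.1)&(abs(C[...,1]-.374)<.1)
    Q=C[m&(Z>.080)&(Z<.096)]; 
    if len(Q)>20:
        r=cv2.minAreaRect(Q[:,:2].astype(np.float32)*1000);print('bowl',len(Q),np.round(r[0],1),np.round(r[1],1),round(r[2],1),np.median(Q[:,2]).round(4))
    k=(Z>.025)&(Z<.034)&m;k=cv2.morphologyEx(k.astype(np.uint8),cv2.MORPH_OPEN,np.ones((3,3)))>0
    return p,d,C
E
python3 - <<'E'
from bowl import *
p,d,C=bowl('top5'); s=read_state();print(s['eef_pos'])
a=p[302:322,168:190];g=(a.min(2)>170);v,u=np.nonzero(g)
if g.any(): print('tare',g.sum(),u.mean()+168,v.mean()+302,C[302:322,168:190][g].mean(0))
T=(.388,.332)
plan([(*T,.10,0,-1,.05),(*T,.052,0,-1,.03)])
E
```

```text
bowl 315 [489.6 371.2] [ 66.6 125.4] 0.4 0.0869
[0.40612635 0.17603608 0.17862567]
[{"dx":0.33,"dy":0.65,"dz":-0.08,"rx":-0.01,"ry":0.01,"rz":0,"jaw":-1},{"dx":0.33,"dy":0.65,"dz":-0.08,"rx":-0.01,"ry":0.01,"rz":0,"jaw":-1},{"dx":0.33,"dy":0.65,"dz":-0.07,"rx":0,"ry":0,"rz":0,"jaw":-1},{"dx":0.32,"dy":0.65,"dz":-0.08,"rx":-0.01,"ry":0.01,"rz":0,"jaw":-1},{"dx":0.4,"dy":0,"dz":0,"rx":0,"ry":0,"rz":0,"jaw":-1},{"dx":0.4,"dy":0,"dz":0,"rx":0,"ry":0,"rz":0,"jaw":-1}]
rows 6 end [0.3879 0.3321 0.052 ]
```

View pics/top5.png

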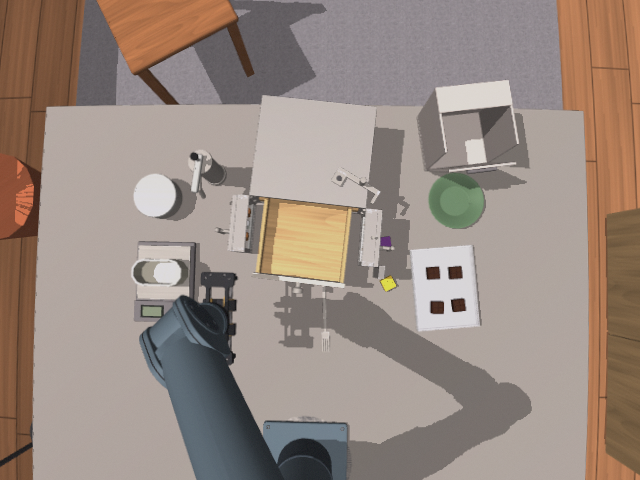

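Picture: the bowl stands on the plate at (160,272), measured (489.6, 371.2) against plate (489.8, 373.9), with the rim at 0.087. The leaves and drawer are open. Next is the tare key, with the body turned along y so it clears the bowl.

Run:
```python
from plan import *
T=(.388,.332)
plan([(*T,.11,90,-1,.05),('w',1,-1),(*T,.050,90,-1,.03),('w',1,-1)])
```

```text
[{"dx":0.08,"dy":0.19,"dz":-0.02,"rx":-0.94,"ry":0,"rz":0,"jaw":-1},{"dx":0.08,"dy":0.19,"dz":0,"rx":-0.94,"ry":0,"rz":0,"jaw":-1},{"dx":0.08,"dy":0.19,"dz":0.02,"rx":-0.94,"ry":0,"rz":0,"jaw":-1},{"dx":0.08,"dy":0.18,"dz":0.04,"rx":-0.94,"ry":0,"rz":0,"jaw":-1},{"dx":0.08,"dy":0.18,"dz":0.06,"rx":-0.94,"ry":0,"rz":0,"jaw":-1},{"dx":0.08,"dy":0.17,"dz":0.08,"rx":-0.94,"ry":0,"rz":0,"jaw":-1},{"dx":0.08,"dy":0.16,"dz":0.1,"rx":-0.93,"ry":0,"rz":0,"jaw":-1},{"dx":0.08,"dy":0.15,"dz":0.11,"rx":-0.94,"ry":0,"rz":0,"jaw":-1},{"dx":0.08,"dy":0.13,"dz":0.13,"rx":-0.93,"ry":0,"rz":0,"jaw":-1},{"dx":0.08,"dy":0.12,"dz":0.14,"rx":-0.94,"ry":0,"rz":0,"jaw":-1},{"dx":0.09,"dy":0.1,"dz":0.16,"rx":-0.93,"ry":0,"rz":0.01,"jaw":-1},{"dx":0.08,"dy":0.08,"dz":0.17,"rx":-0.94,"ry":0,"rz":0.01,"jaw":-1},{"dx":0.09,"dy":0.06,"dz":0.17,"rx":-0.93,"ry":0,"rz":0,"jaw":-1},{"dx":0.08,"dy":0.04,"dz":0.18,"rx":-0.94,"ry":0.01,"rz":0.01,"jaw":-1},{"dx":0,"dy":0,"dz":0,"rx":0,"ry":0,"rz":0,"jaw":-1},{"dx":0.33,"dy":0,"dz":0,"rx":0,"ry":0,"rz":0,"jaw":-1},{"dx":0.34,"dy":0,"dz":0,"rx":0,"ry":0,"rz":0,"jaw":-1},{"dx":0.33,"dy":0,"dz":0,"rx":0,"ry":0,"rz":0,"jaw":-1},{"dx":0,"dy":0,"dz":0,"rx":0,"ry":0,"rz":0,"jaw":-1}]
rows 19 end [0.3878 0.332  0.0502]
```

send_rows([
  {"dx":0.08,"dy":0.19,"dz":-0.02,"rx":-0.94,"ry":0,"rz":0,"jaw":-1},
  {"dx":0.08,"dy":0.19,"dz":0,"rx":-0.94,"ry":0,"rz":0,"jaw":-1},
  {"dx":0.08,"dy":0.19,"dz":0.02,"rx":-0.94,"ry":0,"rz":0,"jaw":-1},
  {"dx":0.08,"dy":0.18,"dz":0.04,"rx":-0.94,"ry":0,"rz":0,"jaw":-1},
  {"dx":0.08,"dy":0.18,"dz":0.06,"rx":-0.94,"ry":0,"rz":0,"jaw":-1},
  {"dx":0.08,"dy":0.17,"dz":0.08,"rx":-0.94,"ry":0,"rz":0,"jaw":-1},
  {"dx":0.08,"dy":0.16,"dz":0.1,"rx":-0.93,"ry":0,"rz":0,"jaw":-1},
  {"dx":0.08,"dy":0.15,"dz":0.11,"rx":-0.94,"ry":0,"rz":0,"jaw":-1},
  {"dx":0.08,"dy":0.13,"dz":0.13,"rx":-0.93,"ry":0,"rz":0,"jaw":-1},
  {"dx":0.08,"dy":0.12,"dz":0.14,"rx":-0.94,"ry":0,"rz":0,"jaw":-1},
  {"dx":0.09,"dy":0.1,"dz":0.16,"rx":-0.93,"ry":0,"rz":0.01,"jaw":-1},
  {"dx":0.08,"dy":0.08,"dz":0.17,"rx":-0.94,"ry":0,"rz":0.01,"jaw":-1},
  {"dx":0.09,"dy":0.06,"dz":0.17,"rx":-0.93,"ry":0,"rz":0,"jaw":-1},
  {"dx":0.08,"dy":0.04,"dz":0.18,"rx":-0.94,"ry":0.01,"rz":0.01,"jaw":-1},
  {"dx":0,"dy":0,"dz":0,"rx":0,"ry":0,"rz":0,"jaw":-1},
  {"dx":0.33,"dy":0,"dz":0,"rx":0,"ry":0,"rz":0,"jaw":-1},
  {"dx":0.34,"dy":0,"dz":0,"rx":0,"ry":0,"rz":0,"jaw":-1},
  {"dx":0.33,"dy":0,"dz":0,"rx":0,"ry":0,"rz":0,"jaw":-1},
  {"dx":0,"dy":0,"dz":0,"rx":0,"ry":0,"rz":0,"jaw":-1},
])

```text
clock: 32.62
eef_pos: [0.3862, 0.3307, 0.0475]
tcp_rot: [-0.499, 0.502, 0.5, 0.498]
force: [0.7, -0.9, -0.4]
width: 0.0005
```

send_rows([
  {"dx":0,"dy":0,"dz":0,"rx":0,"ry":0,"rz":0,"jaw":-1},
])

```text
clock: 32.75
eef_pos: [0.3872, 0.332, 0.0495]
tcp_rot: [-0.499, 0.501, 0.5, 0.5]
force: [-0.6, 0.2, 1.1]
width: 0.0002
```

Position is good. I'll press in small steps and watch the force.

send_rows([
  {"dx":0.05,"dy":0,"dz":0,"rx":0,"ry":0,"rz":0,"jaw":-1},
  {"dx":0.05,"dy":0,"dz":0,"rx":0,"ry":0,"rz":0,"jaw":-1},
  {"dx":0.03,"dy":0,"dz":0,"rx":0,"ry":0,"rz":0,"jaw":-1},
  {"dx":0,"dy":0,"dz":0,"rx":0,"ry":0,"rz":0,"jaw":-1},
])

```text
clock: 33.25
eef_pos: [0.3876, 0.3321, 0.0419]
tcp_rot: [-0.499, 0.5, 0.5, 0.5]
force: [1.1, 1.4, 2.4]
width: 0.0
```

send_rows([
  {"dx":0.025,"dy":0,"dz":0,"rx":0,"ry":0,"rz":0,"jaw":-1},
  {"dx":0,"dy":0,"dz":0,"rx":0,"ry":0,"rz":0,"jaw":-1},
])

```text
clock: 33.5
eef_pos: [0.3876, 0.332, 0.0408]
tcp_rot: [-0.5, 0.5, 0.5, 0.5]
force: [-1.2, -1.7, 10.1]
width: 0.0
```

send_rows([
  {"dx":0.015,"dy":0,"dz":0,"rx":0,"ry":0,"rz":0,"jaw":-1},
  {"dx":0,"dy":0,"dz":0,"rx":0,"ry":0,"rz":0,"jaw":-1},
])

```text
clock: 33.75
eef_pos: [0.3876, 0.3321, 0.0406]
tcp_rot: [-0.5, 0.5, 0.5, 0.5]
force: [-2.4, -4.2, 20.6]
width: 0.0008
```

send_rows([
  {"dx":0,"dy":0,"dz":0,"rx":0,"ry":0,"rz":0,"jaw":-1},
  {"dx":0,"dy":0,"dz":0,"rx":0,"ry":0,"rz":0,"jaw":-1},
])

```text
clock: 34.0
eef_pos: [0.3876, 0.3321, 0.0406]
tcp_rot: [-0.5, 0.5, 0.5, 0.5]
force: [-2.1, -3.2, 19.5]
width: 0.0007
```

Run:
```python
from plan import *
# measure squares again with colour mask, top0, undistorted edges
p,d=camera('top'); C=cloud('top',d);C[d==0]=np.nan
V,U=np.mgrid[:480,:640];hsv=cv2.cvtColor(p,cv2.COLOR_RGB2HSV)
m=((U>400)&(U<490)&(V>235)&(V<340)&(hsv[...,2]<100)&(C[...,2]>.028)).astype(np.uint8)
n,l,s,c=cv2.connectedComponentsWithStats(m)
for i in range(1,n):
    if s[i,4]<60: continue
    Q=C[l==i];cs=cv2.minAreaRect(Q[:,:2].astype(np.float32)*1000);print(c[i].round(1),s[i,4],Q.mean(0).round(4),np.round(cs[1],1),round(cs[2],1))
s=read_state();x,y,z=s['eef_pos'];print(x,y,z,s['force'])
S=(.414,-.3315)
plan([(x,y,.12,90,-1,.04),(.43,.1,.2,92,.2,.055),(S[0],S[1],.20,93,.2,.055),('w',1,.2)])
```

```text
[432.9 272.6] 142 [ 0.5007 -0.3206  0.0345] [28.  30.9] 0.9
[454.9 272.3] 150 [ 0.5023 -0.3768  0.0346] [29.8 31.3] 5.6
[458.  304.8] 148 [ 0.4202 -0.3853  0.0345] [30.8 30.1] 6.1
[436.9 307. ] 162 [ 0.4139 -0.3313  0.0349] [30.8 31.7] 0.7
0.38763414878488217 0.33208765827328984 0.04065806648953543 [-1.59189367 -4.69528501 19.86785595]
[{"dx":-0.66,"dy":0,"dz":0,"rx":0,"ry":0,"rz":0,"jaw":-1},{"dx":-0.66,"dy":0,"dz":0,"rx":0,"ry":0,"rz":0,"jaw":-1},{"dx":-0.27,"dy":-0.14,"dz":-0.77,"rx":-0.06,"ry":0,"rz":0,"jaw":0.2},{"dx":-0.27,"dy":-0.14,"dz":-0.78,"rx":-0.06,"ry":0,"rz":0,"jaw":0.2},{"dx":-0.26,"dy":-0.13,"dz":-0.78,"rx":-0.06,"ry":0,"rz":0,"jaw":0.2},{"dx":-0.27,"dy":-0.12,"dz":-0.77,"rx":-0.06,"ry":0,"rz":0,"jaw":0.2},{"dx":-0.26,"dy":-0.12,"dz":-0.78,"rx":-0.05,"ry":0,"rz":0,"jaw":0.2},{"dx":0,"dy":0.06,"dz":-0.9,"rx":-0.02,"ry":0,"rz":0,"jaw":0.2},{"dx":0,"dy":0.07,"dz":-0.9,"rx":-0.02,"ry":0,"rz":0,"jaw":0.2},{"dx":0,"dy":0.07,"dz":-0.9,"rx":-0.02,"ry":0,"rz":0,"jaw":0.2},{"dx":0,"dy":0.07,"dz":-0.89,"rx":-0.02,"ry":0,"rz":0,"jaw":0.2},{"dx":0,"dy":0.07,"dz":-0.9,"rx":-0.02,"ry":0,"rz":0,"jaw":0.2},{"dx":0,"dy":0.08,"dz":-0.89,"rx":-0.02,"ry":0,"rz":0,"jaw":0.2},{"dx":0,"dy":0.08,"dz":-0.9,"rx":-0.01,"ry":0,"rz":0,"jaw":0.2},{"dx":0,"dy":0.07,"dz":-0.89,"rx":-0.02,"ry":0,"rz":0,"jaw":0.2},{"dx":0,"dy":0,"dz":0,"rx":0,"ry":0,"rz":0,"jaw":0.2}]
rows 16 end [ 0.4142 -0.3313  0.2   ]
```

Tare key is fully down: 20 N against a hard stop, with travel matching 4 mm. The squares are still where they were, at yaws 0.9, 5.6, 6.1 and 0.7°. Neighbours along y are only 24 mm apart, so I'll pick with the jaw along x.

Run:
```python
from plan import *
s=read_state();x,y,z=s['eef_pos']
S=(.414,-.3315)
plan([(x,y,.12,90,-1,.04),(.43,.1,.2,50,.2,.05),(S[0],S[1],.10,1,.2,.055),('w',1,.2)],start=(x,y,z,90))
```

```text
[{"dx":-0.66,"dy":0,"dz":0,"rx":0,"ry":0,"rz":0,"jaw":-1},{"dx":-0.66,"dy":0,"dz":0,"rx":0,"ry":0,"rz":0,"jaw":-1},{"dx":-0.22,"dy":-0.12,"dz":-0.64,"rx":0.97,"ry":0,"rz":0,"jaw":0.2},{"dx":-0.22,"dy":-0.19,"dz":-0.63,"rx":0.97,"ry":0,"rz":0,"jaw":0.2},{"dx":-0.22,"dy":-0.26,"dz":-0.6,"rx":0.97,"ry":0,"rz":0,"jaw":0.2},{"dx":-0.23,"dy":-0.33,"dz":-0.57,"rx":0.97,"ry":0,"rz":0,"jaw":0.2},{"dx":-0.22,"dy":-0.4,"dz":-0.52,"rx":0.97,"ry":0,"rz":0,"jaw":0.2},{"dx":-0.23,"dy":-0.45,"dz":-0.47,"rx":0.97,"ry":0,"rz":0,"jaw":0.2},{"dx":0.19,"dy":-0.49,"dz":-0.63,"rx":0.79,"ry":0,"rz":0,"jaw":0.2},{"dx":0.19,"dy":-0.55,"dz":-0.58,"rx":0.79,"ry":0,"rz":0,"jaw":0.2},{"dx":0.18,"dy":-0.6,"dz":-0.53,"rx":0.79,"ry":0,"rz":0,"jaw":0.2},{"dx":0.19,"dy":-0.65,"dz":-0.47,"rx":0.79,"ry":0,"rz":0,"jaw":0.2},{"dx":0.18,"dy":-0.69,"dz":-0.4,"rx":0.79,"ry":0,"rz":0,"jaw":0.2},{"dx":0.19,"dy":-0.73,"dz":-0.34,"rx":0.79,"ry":0,"rz":0,"jaw":0.2},{"dx":0.18,"dy":-0.75,"dz":-0.27,"rx":0.79,"ry":0,"rz":0,"jaw":0.2},{"dx":0.19,"dy":-0.78,"dz":-0.19,"rx":0.8,"ry":0,"rz":0,"jaw":0.2},{"dx":0.18,"dy":-0.79,"dz":-0.12,"rx":0.79,"ry":0,"rz":0,"jaw":0.2},{"dx":0,"dy":0,"dz":0,"rx":0,"ry":0,"rz":0,"jaw":0.2}]
rows 18 end [ 0.4142 -0.3316  0.1001]
```

send_rows([
  {"dx":-0.66,"dy":0,"dz":0,"rx":0,"ry":0,"rz":0,"jaw":-1},
  {"dx":-0.66,"dy":0,"dz":0,"rx":0,"ry":0,"rz":0,"jaw":-1},
  {"dx":-0.22,"dy":-0.12,"dz":-0.64,"rx":0.97,"ry":0,"rz":0,"jaw":0.2},
  {"dx":-0.22,"dy":-0.19,"dz":-0.63,"rx":0.97,"ry":0,"rz":0,"jaw":0.2},
  {"dx":-0.22,"dy":-0.26,"dz":-0.6,"rx":0.97,"ry":0,"rz":0,"jaw":0.2},
  {"dx":-0.23,"dy":-0.33,"dz":-0.57,"rx":0.97,"ry":0,"rz":0,"jaw":0.2},
  {"dx":-0.22,"dy":-0.4,"dz":-0.52,"rx":0.97,"ry":0,"rz":0,"jaw":0.2},
  {"dx":-0.23,"dy":-0.45,"dz":-0.47,"rx":0.97,"ry":0,"rz":0,"jaw":0.2},
  {"dx":0.19,"dy":-0.49,"dz":-0.63,"rx":0.79,"ry":0,"rz":0,"jaw":0.2},
  {"dx":0.19,"dy":-0.55,"dz":-0.58,"rx":0.79,"ry":0,"rz":0,"jaw":0.2},
  {"dx":0.18,"dy":-0.6,"dz":-0.53,"rx":0.79,"ry":0,"rz":0,"jaw":0.2},
  {"dx":0.19,"dy":-0.65,"dz":-0.47,"rx":0.79,"ry":0,"rz":0,"jaw":0.2},
  {"dx":0.18,"dy":-0.69,"dz":-0.4,"rx":0.79,"ry":0,"rz":0,"jaw":0.2},
  {"dx":0.19,"dy":-0.73,"dz":-0.34,"rx":0.79,"ry":0,"rz":0,"jaw":0.2},
  {"dx":0.18,"dy":-0.75,"dz":-0.27,"rx":0.79,"ry":0,"rz":0,"jaw":0.2},
  {"dx":0.19,"dy":-0.78,"dz":-0.19,"rx":0.8,"ry":0,"rz":0,"jaw":0.2},
  {"dx":0.18,"dy":-0.79,"dz":-0.12,"rx":0.79,"ry":0,"rz":0,"jaw":0.2},
  {"dx":0,"dy":0,"dz":0,"rx":0,"ry":0,"rz":0,"jaw":0.2},
  {"dx":0,"dy":0,"dz":0,"rx":0,"ry":0,"rz":0,"jaw":0.2},
])

```text
clock: 36.42
eef_pos: [0.4135, -0.3307, 0.0985]
tcp_rot: [-0.006, 0.708, 0.007, 0.706]
force: [0.0, 0.5, 0.5]
width: 0.053
```

```bash
cat > sq.py <<'E'
from plan import *
def squares(name=None):
    p,d=camera('top')
    if name: np.savez(f'pics/{name}.npz',p=p,d=d)
    C=cloud('top',d);C[d==0]=np.nan
    V,U=np.mgrid[:480,:640];hsv=cv2.cvtColor(p,cv2.COLOR_RGB2HSV)
    m=((C[...,0]>.3)&(C[...,0]<.6)&(C[...,1]<-.22)&(C[...,1]>-.48)&(hsv[...,2]<100)&(C[...,2]>.028)&(C[...,2]<.042)).astype(np.uint8)
    n,l,s,c=cv2.connectedComponentsWithStats(m)
    for i in range(1,n):
        if s[i,4]<40: continue
        Q=C[l==i];cs=cv2.minAreaRect(Q[:,:2].astype(np.float32)*1000);print('sq',c[i].round(1),s[i,4],np.round(cs[0],1),np.round(cs[1],1),round(cs[2],1))
DROP=lambda y:[]
def deliver(S,phi,dx,dy,zd,Zp=.1):
    """from just above the square: down, close / lift / carry / lower"""
    B=(.4896+dx,.3715+dy)
    print('pick');plan([(*S,Zp,phi,.2,.05),(*S,.0335,phi,.2,.035),('w',4,-1),(*S,.09,phi,-1,.03)])
    print('carry');plan([(.44,-.12,.2,phi+40,-1,.055),(B[0],B[1]-.02,.2,90,-1,.055),(*B,.18,90,-1,.04),('w',1,-1)],start=(*S,.09,phi))
E
python3 - <<'E'
from sq import *
squares(); deliver((.414,-.3315),1,0,.018,.06)
E
```

```text
sq [432.1 271.9] 116 [ 501.  -320.2] [28.  29.1] 1.4
sq [454.9 269. ] 67 [ 511.9 -377.1] [12.8 32.6] 0.9
sq [435.  306.9] 114 [ 413.8 -326.6] [30.8 21.4] 0.9
pick
[{"dx":-0.02,"dy":-0.02,"dz":0,"rx":0.02,"ry":-0.02,"rz":-0.01,"jaw":0.2},{"dx":0.55,"dy":0,"dz":0,"rx":0,"ry":0,"rz":0,"jaw":0.2},{"dx":0.56,"dy":0,"dz":0,"rx":0,"ry":0,"rz":0,"jaw":0.2},{"dx":0,"dy":0,"dz":0,"rx":0,"ry":0,"rz":0,"jaw":-1},{"dx":0,"dy":0,"dz":0,"rx":0,"ry":0,"rz":0,"jaw":-1},{"dx":0,"dy":0,"dz":0,"rx":0,"ry":0,"rz":0,"jaw":-1},{"dx":0,"dy":0,"dz":0,"rx":0,"ry":0,"rz":0,"jaw":-1},{"dx":-0.47,"dy":0,"dz":0,"rx":0,"ry":0,"rz":0,"jaw":-1},{"dx":-0.47,"dy":0,"dz":0,"rx":0,"ry":0,"rz":0,"jaw":-1}]
rows 9 end [ 0.4139 -0.3314  0.0897]
carry
[{"dx":-0.31,"dy":0.59,"dz":0.08,"rx":-0.97,"ry":0,"rz":0,"jaw":-1},{"dx":-0.3,"dy":0.57,"dz":0.15,"rx":-0.97,"ry":0,"rz":0,"jaw":-1},{"dx":-0.31,"dy":0.55,"dz":0.22,"rx":-0.97,"ry":0,"rz":0,"jaw":-1},{"dx":-0.3,"dy":0.52,"dz":0.28,"rx":-0.97,"ry":0,"rz":0,"jaw":-1},{"dx":-0.31,"dy":0.49,"dz":0.33,"rx":-0.97,"ry":0,"rz":0,"jaw":-1},{"dx":-0.3,"dy":0.44,"dz":0.39,"rx":-0.97,"ry":0,"rz":0,"jaw":-1},{"dx":0,"dy":0.62,"dz":0.66,"rx":-0.79,"ry":0,"rz":0,"jaw":-1},{"dx":0,"dy":0.56,"dz":0.72,"rx":-0.79,"ry":0,"rz":0,"jaw":-1},{"dx":0,"dy":0.49,"dz":0.77,"rx":-0.79,"ry":0,"rz":0,"jaw":-1},{"dx":0,"dy":0.41,"dz":0.81,"rx":-0.79,"ry":0,"rz":0,"jaw":-1},{"dx":0,"dy":0.33,"dz":0.85,"rx":-0.79,"ry":0,"rz":0,"jaw":-1},{"dx":0,"dy":0.25,"dz":0.88,"rx":-0.79,"ry":0,"rz":0,"jaw":-1},{"dx":0,"dy":0.17,"dz":0.9,"rx":-0.79,"ry":0,"rz":0,"jaw":-1},{"dx":0,"dy":0.08,"dz":0.91,"rx":-0.8,"ry":0,"rz":0,"jaw":-1},{"dx":0,"dy":0,"dz":0.91,"rx":-0.79,"ry":0,"rz":0,"jaw":-1},{"dx":0.33,"dy":0,"dz":0.33,"rx":0,"ry":0,"rz":0,"jaw":-1},{"dx":0,"dy":0,"dz":0,"rx":0,"ry":0,"rz":0,"jaw":-1}]
rows 17 end [0.4896 0.3892 0.18  ]
```

send_rows([
  {"dx":0.53,"dy":-0.01,"dz":0,"rx":0,"ry":0,"rz":0,"jaw":0.2},
  {"dx":0.56,"dy":0,"dz":0,"rx":0,"ry":0,"rz":0,"jaw":0.2},
  {"dx":0,"dy":0,"dz":0,"rx":0,"ry":0,"rz":0,"jaw":-1},
  {"dx":0,"dy":0,"dz":0,"rx":0,"ry":0,"rz":0,"jaw":-1},
  {"dx":0,"dy":0,"dz":0,"rx":0,"ry":0,"rz":0,"jaw":-1},
  {"dx":0,"dy":0,"dz":0,"rx":0,"ry":0,"rz":0,"jaw":-1},
  {"dx":-0.47,"dy":0,"dz":0,"rx":0,"ry":0,"rz":0,"jaw":-1},
  {"dx":-0.47,"dy":0,"dz":0,"rx":0,"ry":0,"rz":0,"jaw":-1},
], squeeze=25)

```text
clock: 37.48
eef_pos: [0.4133, -0.3323, 0.0904]
tcp_rot: [-0.006, 0.708, 0.006, 0.706]
force: [0.2, -0.7, -1.0]
width: 0.0319
```

send_rows([
  {"dx":-0.31,"dy":0.59,"dz":0.08,"rx":-0.97,"ry":0,"rz":0,"jaw":-1},
  {"dx":-0.3,"dy":0.57,"dz":0.15,"rx":-0.97,"ry":0,"rz":0,"jaw":-1},
  {"dx":-0.31,"dy":0.55,"dz":0.22,"rx":-0.97,"ry":0,"rz":0,"jaw":-1},
  {"dx":-0.3,"dy":0.52,"dz":0.28,"rx":-0.97,"ry":0,"rz":0,"jaw":-1},
  {"dx":-0.31,"dy":0.49,"dz":0.33,"rx":-0.97,"ry":0,"rz":0,"jaw":-1},
  {"dx":-0.3,"dy":0.44,"dz":0.39,"rx":-0.97,"ry":0,"rz":0,"jaw":-1},
  {"dx":0,"dy":0.62,"dz":0.66,"rx":-0.79,"ry":0,"rz":0,"jaw":-1},
  {"dx":0,"dy":0.56,"dz":0.72,"rx":-0.79,"ry":0,"rz":0,"jaw":-1},
  {"dx":0,"dy":0.49,"dz":0.77,"rx":-0.79,"ry":0,"rz":0,"jaw":-1},
  {"dx":0,"dy":0.41,"dz":0.81,"rx":-0.79,"ry":0,"rz":0,"jaw":-1},
  {"dx":0,"dy":0.33,"dz":0.85,"rx":-0.79,"ry":0,"rz":0,"jaw":-1},
  {"dx":0,"dy":0.25,"dz":0.88,"rx":-0.79,"ry":0,"rz":0,"jaw":-1},
  {"dx":0,"dy":0.17,"dz":0.9,"rx":-0.79,"ry":0,"rz":0,"jaw":-1},
  {"dx":0,"dy":0.08,"dz":0.91,"rx":-0.8,"ry":0,"rz":0,"jaw":-1},
  {"dx":0,"dy":0,"dz":0.91,"rx":-0.79,"ry":0,"rz":0,"jaw":-1},
  {"dx":0.33,"dy":0,"dz":0.33,"rx":0,"ry":0,"rz":0,"jaw":-1},
  {"dx":0,"dy":0,"dz":0,"rx":0,"ry":0,"rz":0,"jaw":-1},
])

```text
clock: 39.6
eef_pos: [0.4878, 0.389, 0.1781]
tcp_rot: [-0.5, 0.501, 0.501, 0.498]
force: [0.2, -0.4, 0.4]
width: 0.0322
```

```bash
cat >> sq.py <<'E'
def drop(dx,dy,zd,S2,phi2):
    """lower into bowl, open, raise, go back to above S2"""
    B=(.4896+dx,.3715+dy)
    print('drop');plan([(*B,.18,90,-1,.05),(*B,.125,90,-1,.04),(*B,zd,90,-1,.03),('w',1,-1),('w',3,-.05),(*B,.18,90,-.05,.04)])
    print('back');plan([(.44,.02,.2,phi2+45,.2,.055),(*S2,.10,phi2,.2,.055),('w',2,.2)],start=(*B,.18,90))
E
python3 - <<'E'
from sq import *
squares(); drop(0,.018,.062,(.4202,-.3857),5)
E
```

```text
sq [432.9 272.5] 138 [ 500.9 -321.3] [28.  31.6] 1.0
sq [454.9 272.2] 146 [ 502.5 -377.6] [29.4 31.5] 5.7
sq [458.1 304.7] 149 [ 420.  -385.9] [31.1 29.9] 5.0
drop
[{"dx":-0.02,"dy":-0.02,"dz":0.03,"rx":0,"ry":-0.01,"rz":-0.03,"jaw":-1},{"dx":0.46,"dy":0,"dz":0,"rx":0,"ry":0,"rz":0,"jaw":-1},{"dx":0.46,"dy":0.01,"dz":0,"rx":0,"ry":0,"rz":0,"jaw":-1},{"dx":0.35,"dy":0,"dz":0,"rx":0,"ry":0,"rz":0,"jaw":-1},{"dx":0.35,"dy":0,"dz":0,"rx":0,"ry":0,"rz":0,"jaw":-1},{"dx":0.35,"dy":0,"dz":0,"rx":0,"ry":0,"rz":0,"jaw":-1},{"dx":0,"dy":0,"dz":0,"rx":0,"ry":0,"rz":0,"jaw":-1},{"dx":0,"dy":0,"dz":0,"rx":0,"ry":0,"rz":0,"jaw":-0.05},{"dx":0,"dy":0,"dz":0,"rx":0,"ry":0,"rz":0,"jaw":-0.05},{"dx":0,"dy":0,"dz":0,"rx":0,"ry":0,"rz":0,"jaw":-0.05},{"dx":-0.66,"dy":0,"dz":0,"rx":0,"ry":0,"rz":0,"jaw":-0.05},{"dx":-0.65,"dy":0,"dz":0,"rx":0,"ry":0,"rz":0,"jaw":-0.05},{"dx":-0.66,"dy":-0.01,"dz":0,"rx":0,"ry":0,"rz":0,"jaw":-0.05}]
rows 13 end [0.4899 0.3896 0.18  ]
back
[{"dx":-0.05,"dy":0.12,"dz":-0.88,"rx":0.83,"ry":0,"rz":0,"jaw":0.2},{"dx":-0.05,"dy":0.03,"dz":-0.89,"rx":0.83,"ry":0,"rz":0,"jaw":0.
[... 332 characters left out ...]
":0,"jaw":0.2},{"dx":0.21,"dy":-0.51,"dz":-0.67,"rx":0.82,"ry":0,"rz":0,"jaw":0.2},{"dx":0.21,"dy":-0.58,"dz":-0.62,"rx":0.82,"ry":0,"rz":0,"jaw":0.2},{"dx":0.21,"dy":-0.63,"dz":-0.56,"rx":0.82,"ry":0,"rz":0,"jaw":0.2},{"dx":0.21,"dy":-0.69,"dz":-0.5,"rx":0.82,"ry":0,"rz":0,"jaw":0.2},{"dx":0.21,"dy":-0.73,"dz":-0.43,"rx":0.82,"ry":0,"rz":0,"jaw":0.2},{"dx":0.2,"dy":-0.77,"dz":-0.35,"rx":0.81,"ry":0,"rz":0,"jaw":0.2},{"dx":0.21,"dy":-0.8,"dz":-0.27,"rx":0.82,"ry":0,"rz":0,"jaw":0.2},{"dx":0.2,"dy":-0.82,"dz":-0.2,"rx":0.81,"ry":0,"rz":0,"jaw":0.2},{"dx":0,"dy":0,"dz":0,"rx":0,"ry":0,"rz":0,"jaw":0.2},{"dx":0,"dy":0,"dz":0,"rx":0,"ry":0,"rz":0,"jaw":0.2}]
rows 17 end [ 0.4201 -0.3856  0.1002]
```

send_rows([
  {"dx":0,"dy":0,"dz":-0.1,"rx":0,"ry":0,"rz":0,"jaw":-1},
  {"dx":0.46,"dy":0,"dz":0,"rx":0,"ry":0,"rz":0,"jaw":-1},
  {"dx":0.46,"dy":0,"dz":0,"rx":0,"ry":0,"rz":0,"jaw":-1},
  {"dx":0.35,"dy":0,"dz":0,"rx":0,"ry":0,"rz":0,"jaw":-1},
  {"dx":0.35,"dy":0,"dz":0,"rx":0,"ry":0,"rz":0,"jaw":-1},
  {"dx":0.33,"dy":0,"dz":0,"rx":0,"ry":0,"rz":0,"jaw":-1},
  {"dx":0,"dy":0,"dz":0,"rx":0,"ry":0,"rz":0,"jaw":-1},
  {"dx":0,"dy":0,"dz":0,"rx":0,"ry":0,"rz":0,"jaw":-0.12},
  {"dx":0,"dy":0,"dz":0,"rx":0,"ry":0,"rz":0,"jaw":-0.12},
  {"dx":0,"dy":0,"dz":0,"rx":0,"ry":0,"rz":0,"jaw":-0.12},
  {"dx":-0.4,"dy":0,"dz":0,"rx":0,"ry":0,"rz":0,"jaw":-0.12},
  {"dx":-0.8,"dy":0,"dz":0,"rx":0,"ry":0,"rz":0,"jaw":-0.12},
  {"dx":-0.75,"dy":0,"dz":0,"rx":0,"ry":0,"rz":0,"jaw":-0.12},
])

```text
clock: 41.28
eef_pos: [0.4892, 0.3827, 0.1826]
tcp_rot: [-0.499, 0.5, 0.501, 0.5]
force: [0.6, -0.5, 0.2]
width: 0.039
```

send_rows([
  {"dx":-0.05,"dy":0.12,"dz":-0.88,"rx":0.83,"ry":0,"rz":0,"jaw":0.2},
  {"dx":-0.05,"dy":0.03,"dz":-0.89,"rx":0.83,"ry":0,"rz":0,"jaw":0.2},
  {"dx":-0.05,"dy":-0.06,"dz":-0.89,"rx":0.83,"ry":0,"rz":0,"jaw":0.2},
  {"dx":-0.05,"dy":-0.15,"dz":-0.87,"rx":0.83,"ry":0,"rz":0,"jaw":0.2},
  {"dx":-0.04,"dy":-0.23,"dz":-0.86,"rx":0.83,"ry":0,"rz":0,"jaw":0.2},
  {"dx":-0.05,"dy":-0.31,"dz":-0.83,"rx":0.83,"ry":0,"rz":0,"jaw":0.2},
  {"dx":-0.04,"dy":-0.4,"dz":-0.79,"rx":0.84,"ry":0,"rz":0,"jaw":0.2},
  {"dx":0.21,"dy":-0.51,"dz":-0.67,"rx":0.82,"ry":0,"rz":0,"jaw":0.2},
  {"dx":0.21,"dy":-0.58,"dz":-0.62,"rx":0.82,"ry":0,"rz":0,"jaw":0.2},
  {"dx":0.21,"dy":-0.63,"dz":-0.56,"rx":0.82,"ry":0,"rz":0,"jaw":0.2},
  {"dx":0.21,"dy":-0.69,"dz":-0.5,"rx":0.82,"ry":0,"rz":0,"jaw":0.2},
  {"dx":0.21,"dy":-0.73,"dz":-0.43,"rx":0.82,"ry":0,"rz":0,"jaw":0.2},
  {"dx":0.2,"dy":-0.77,"dz":-0.35,"rx":0.81,"ry":0,"rz":0,"jaw":0.2},
  {"dx":0.21,"dy":-0.8,"dz":-0.27,"rx":0.82,"ry":0,"rz":0,"jaw":0.2},
  {"dx":0.2,"dy":-0.72,"dz":-0.2,"rx":0.81,"ry":0,"rz":0,"jaw":0.2},
  {"dx":0,"dy":0,"dz":0,"rx":0,"ry":0,"rz":0,"jaw":0.2},
  {"dx":0,"dy":0,"dz":0,"rx":0,"ry":0,"rz":0,"jaw":0.2},
])

```text
clock: 43.4
eef_pos: [0.4191, -0.386, 0.1011]
tcp_rot: [-0.031, 0.707, 0.031, 0.706]
force: [-0.6, 0.6, 0.7]
width: 0.0529
```

Run:
```python
from sq import *
from bowl import bowl
p,d,C=bowl('top6'); cv2.imwrite('pics/c6.png',cv2.resize(p[225:335,115:215],None,fx=4,fy=4,interpolation=cv2.INTER_CUBIC)[:,:,::-1])
squares(); deliver((.4202,-.3857),5,0,-.018,.06)
```

```text
bowl 312 [489.1 370.8] [ 66.6 125.9] 1.1 0.0872
sq [433.  272.6] 140 [ 500.9 -321.3] [28.  31.3] 1.1
sq [454.  271.7] 126 [ 502.4 -378.1] [29.7 32.2] 6.3
sq [458.1 304.7] 148 [ 420.1 -385.8] [31.5 29.4] 8.2
pick
[{"dx":0.02,"dy":-0.01,"dz":0.02,"rx":0.02,"ry":-0.01,"rz":0,"jaw":0.2},{"dx":0.55,"dy":0,"dz":0,"rx":0,"ry":0,"rz":0,"jaw":0.2},{"dx":0.56,"dy":0,"dz":-0.01,"rx":0,"ry":0,"rz":0,"jaw":0.2},{"dx":0,"dy":0,"dz":0,"rx":0,"ry":0,"rz":0,"jaw":-1},{"dx":0,"dy":0,"dz":0,"rx":0,"ry":0,"rz":0,"jaw":-1},{"dx":0,"dy":0,"dz":0,"rx":0,"ry":0,"rz":0,"jaw":-1},{"dx":0,"dy":0,"dz":0,"rx":0,"ry":0,"rz":0,"jaw":-1},{"dx":-0.47,"dy":0,"dz":0,"rx":0,"ry":0,"rz":0,"jaw":-1},{"dx":-0.48,"dy":0,"dz":0.01,"rx":0,"ry":0,"rz":0,"jaw":-1}]
rows 9 end [ 0.4205 -0.3859  0.0902]
carry
[{"dx":-0.31,"dy":0.73,"dz":0.12,"rx":-0.97,"ry":0,"rz":0,"jaw":-1},{"dx":-0.3,"dy":0.71,"dz":0.2,"rx":-0.97,"ry":0,"rz":0,"jaw":-1},{"dx":-0.31,"dy":0.68,"dz":0.29,"rx":-0.97,"ry":0,"rz":0,"jaw":-1},{"dx":-0.3,"dy":0.65,"dz":0.36,"rx":-0.97,"ry":0,"rz":0,"jaw":-1},{"dx":-0.31,"dy":0.6,"dz":0.43,"rx":-0.97,"ry":0,"rz":0,"jaw":-1},{"dx":-0.3,"dy":0.54,"dz":0.51,"rx":-0.97,"ry":0,"rz":0,"jaw":-1},{"dx":0,"dy":0.53,"dz":0.66,"rx":-0.73,"ry":0,"rz":0,"jaw":-1},{"dx":0,"dy":0.47,"dz":0.7,"rx":-0.73,"ry":0,"rz":0,"jaw":-1},{"dx":0,"dy":0.41,"dz":0.74,"rx":-0.73,"ry":0,"rz":0,"jaw":-1},{"dx":0,"dy":0.34,"dz":0.77,"rx":-0.73,"ry":0,"rz":0,"jaw":-1},{"dx":0,"dy":0.27,"dz":0.8,"rx":-0.72,"ry":0,"rz":0,"jaw":-1},{"dx":0,"dy":0.2,"dz":0.82,"rx":-0.73,"ry":0,"rz":0,"jaw":-1},{"dx":0,"dy":0.13,"dz":0.84,"rx":-0.72,"ry":0,"rz":0,"jaw":-1},{"dx":0,"dy":0.05,"dz":0.84,"rx":-0.73,"ry":0,"rz":0,"jaw":-1},{"dx":0,"dy":-0.02,"dz":0.85,"rx":-0.72,"ry":0,"rz":0,"jaw":-1},{"dx":0.33,"dy":0,"dz":0.33,"rx":0,"ry":0,"rz":0,"jaw":-1},{"dx":0,"dy":0,"dz":0,"rx":0,"ry":0,"rz":0,"jaw":-1}]
rows 17 end [0.4898 0.3535 0.18  ]
```

View pics/c6.png

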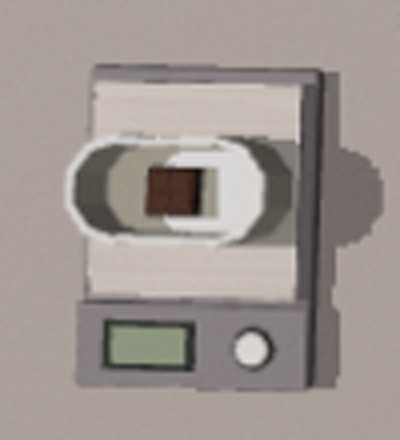

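Picture: the first square lies flat in the bowl at about (172,190) in the crop. The bowl is still centred at (489, 371). On to the second square.

send_rows([
  {"dx":0.57,"dy":-0.01,"dz":0.02,"rx":0.02,"ry":0,"rz":0,"jaw":0.2},
  {"dx":0.56,"dy":0,"dz":0,"rx":0,"ry":0,"rz":0,"jaw":0.2},
  {"dx":0,"dy":0,"dz":0,"rx":0,"ry":0,"rz":0,"jaw":-1},
  {"dx":0,"dy":0,"dz":0,"rx":0,"ry":0,"rz":0,"jaw":-1},
  {"dx":0,"dy":0,"dz":0,"rx":0,"ry":0,"rz":0,"jaw":-1},
  {"dx":0,"dy":0,"dz":0,"rx":0,"ry":0,"rz":0,"jaw":-1},
  {"dx":-0.47,"dy":0,"dz":0,"rx":0,"ry":0,"rz":0,"jaw":-1},
  {"dx":-0.48,"dy":0,"dz":0,"rx":0,"ry":0,"rz":0,"jaw":-1},
])

```text
clock: 44.5
eef_pos: [0.4189, -0.3873, 0.0895]
tcp_rot: [-0.03, 0.708, 0.03, 0.705]
force: [0.0, -0.0, 0.1]
width: 0.0321
```

send_rows([
  {"dx":-0.31,"dy":0.73,"dz":0.12,"rx":-0.97,"ry":0,"rz":0,"jaw":-1},
  {"dx":-0.3,"dy":0.71,"dz":0.2,"rx":-0.97,"ry":0,"rz":0,"jaw":-1},
  {"dx":-0.31,"dy":0.68,"dz":0.29,"rx":-0.97,"ry":0,"rz":0,"jaw":-1},
  {"dx":-0.3,"dy":0.65,"dz":0.36,"rx":-0.97,"ry":0,"rz":0,"jaw":-1},
  {"dx":-0.31,"dy":0.6,"dz":0.43,"rx":-0.97,"ry":0,"rz":0,"jaw":-1},
  {"dx":-0.3,"dy":0.54,"dz":0.51,"rx":-0.97,"ry":0,"rz":0,"jaw":-1},
  {"dx":0,"dy":0.53,"dz":0.66,"rx":-0.73,"ry":0,"rz":0,"jaw":-1},
  {"dx":0,"dy":0.47,"dz":0.7,"rx":-0.73,"ry":0,"rz":0,"jaw":-1},
  {"dx":0,"dy":0.41,"dz":0.74,"rx":-0.73,"ry":0,"rz":0,"jaw":-1},
  {"dx":0,"dy":0.34,"dz":0.77,"rx":-0.73,"ry":0,"rz":0,"jaw":-1},
  {"dx":0,"dy":0.27,"dz":0.8,"rx":-0.72,"ry":0,"rz":0,"jaw":-1},
  {"dx":0,"dy":0.2,"dz":0.82,"rx":-0.73,"ry":0,"rz":0,"jaw":-1},
  {"dx":0,"dy":0.13,"dz":0.84,"rx":-0.72,"ry":0,"rz":0,"jaw":-1},
  {"dx":0,"dy":0.05,"dz":0.84,"rx":-0.73,"ry":0,"rz":0,"jaw":-1},
  {"dx":0,"dy":-0.02,"dz":0.85,"rx":-0.72,"ry":0,"rz":0,"jaw":-1},
  {"dx":0.33,"dy":0,"dz":0.33,"rx":0,"ry":0,"rz":0,"jaw":-1},
  {"dx":0,"dy":0,"dz":0,"rx":0,"ry":0,"rz":0,"jaw":-1},
  {"dx":0,"dy":0,"dz":0,"rx":0,"ry":0,"rz":0,"jaw":-1},
])

```text
clock: 46.75
eef_pos: [0.4914, 0.3503, 0.1789]
tcp_rot: [-0.499, 0.502, 0.499, 0.5]
force: [0.2, -0.2, 0.4]
width: 0.0319
```

Run:
```python
from sq import *
squares(); drop(0,-.018,.072,(.5010,-.3212),1)
```

```text
sq [432.9 272.5] 141 [ 500.9 -321.3] [28.  31.2] 1.0
sq [454.9 272.2] 145 [ 502.4 -377.5] [29.6 31.2] 6.2
drop
[{"dx":-0.01,"dy":0.04,"dz":0.06,"rx":-0.04,"ry":-0.01,"rz":-0.01,"jaw":-1},{"dx":0.46,"dy":0,"dz":0,"rx":0,"ry":0,"rz":0,"jaw":-1},{"dx":0.45,"dy":0,"dz":0,"rx":0,"ry":0,"rz":0,"jaw":-1},{"dx":0.44,"dy":0,"dz":0,"rx":0,"ry":0,"rz":0,"jaw":-1},{"dx":0.45,"dy":0,"dz":0,"rx":0,"ry":0,"rz":0,"jaw":-1},{"dx":0,"dy":0,"dz":0,"rx":0,"ry":0,"rz":0,"jaw":-1},{"dx":0,"dy":0,"dz":0,"rx":0,"ry":0,"rz":0,"jaw":-0.05},{"dx":0,"dy":0,"dz":0,"rx":0,"ry":0,"rz":0,"jaw":-0.05},{"dx":0,"dy":0,"dz":0,"rx":0,"ry":0,"rz":0,"jaw":-0.05},{"dx":-0.6,"dy":0,"dz":0,"rx":0,"ry":0,"rz":0,"jaw":-0.05},{"dx":-0.6,"dy":0,"dz":0,"rx":0,"ry":0,"rz":0,"jaw":-0.05},{"dx":-0.6,"dy":0,"dz":0,"rx":0,"ry":0,"rz":0,"jaw":-0.05}]
rows 12 end [0.4894 0.3538 0.1798]
back
[{"dx":-0.05,"dy":0.12,"dz":-0.79,"rx":0.91,"ry":0,"rz":0,"jaw":0.2},{"dx":-0.05,"dy":0.03,"dz":-0.8,"rx":0.91,"ry":0,"rz":0,"jaw":0.2},{"dx":-0.05,"dy":-0.06,"dz":-0.8,"rx":0.92,"ry":0,"rz":0,"jaw":0.2},{"dx":-0.05,"dy":-0.14,"dz":-0.79,"rx":0.91,"ry":0,"rz":0,"jaw":0.2},{"dx":-0.04,"dy":-0.23,"dz":-0.77,"rx":0.92,"ry":0,"rz":0,"jaw":0.2},{"dx":-0.05,"dy":-0.32,"dz":-0.74,"rx":0.91,"ry":0,"rz":0,"jaw":0.2},{"dx":-0.04,"dy":-0.39,"dz":-0.7,"rx":0.92,"ry":0,"rz":0,"jaw":0.2},{"dx":0.24,"dy":-0.67,"dz":-0.48,"rx":0.93,"ry":0,"rz":0,"jaw":0.2},{"dx":0.24,"dy":-0.72,"dz":-0.41,"rx":0.94,"ry":0,"rz":0,"jaw":0.2},{"dx":0.24,"dy":-0.76,"dz":-0.32,"rx":0.93,"ry":0,"rz":0,"jaw":0.2},{"dx":0.24,"dy":-0.79,"dz":-0.24,"rx":0.94,"ry":0,"rz":0,"jaw":0.2},{"dx":0.23,"dy":-0.81,"dz":-0.15,"rx":0.93,"ry":0,"rz":0,"jaw":0.2},{"dx":0.24,"dy":-0.83,"dz":-0.05,"rx":0.94,"ry":0,"rz":0,"jaw":0.2},{"dx":0.23,"dy":-0.82,"dz":0.04,"rx":0.93,"ry":0,"rz":0,"jaw":0.2},{"dx":0,"dy":0,"dz":0,"rx":0,"ry":0,"rz":0,"jaw":0.2},{"dx":0,"dy":0,"dz":0,"rx":0,"ry":0,"rz":0,"jaw":0.2}]
rows 16 end [ 0.5011 -0.3211  0.1002]
```

Run:
```python
from plan import *
B=(.4894,.3538)
plan([(.44,.02,.2,46,.2,.055),(.44,-.24,.2,10,.2,.055),(.501,-.3212,.12,1,.2,.055),('w',2,.2)],start=(*B,.18,90))
```

```text
[{"dx":-0.05,"dy":0.12,"dz":-0.79,"rx":0.91,"ry":0,"rz":0,"jaw":0.2},{"dx":-0.05,"dy":0.03,"dz":-0.8,"rx":0.91,"ry":0,"rz":0,"jaw":0.2},{"dx":-0.05,"dy":-0.06,"dz":-0.8,"rx":0.92,"ry":0,"rz":0,"jaw":0.2},{"dx":-0.05,"dy":-0.15,"dz":-0.79,"rx":0.91,"ry":0,"rz":0,"jaw":0.2},{"dx":-0.04,"dy":-0.23,"dz":-0.77,"rx":0.92,"ry":0,"rz":0,"jaw":0.2},{"dx":-0.05,"dy":-0.31,"dz":-0.74,"rx":0.91,"ry":0,"rz":0,"jaw":0.2},{"dx":-0.04,"dy":-0.4,"dz":-0.71,"rx":0.92,"ry":0,"rz":0,"jaw":0.2},{"dx":0,"dy":-0.5,"dz":-0.52,"rx":0.87,"ry":0,"rz":0,"jaw":0.2},{"dx":0,"dy":-0.55,"dz":-0.46,"rx":0.87,"ry":0,"rz":0,"jaw":0.2},{"dx":0,"dy":-0.6,"dz":-0.4,"rx":0.87,"ry":0,"rz":0,"jaw":0.2},{"dx":0,"dy":-0.64,"dz":-0.34,"rx":0.88,"ry":0,"rz":0,"jaw":0.2},{"dx":0,"dy":-0.67,"dz":-0.27,"rx":0.87,"ry":0,"rz":0,"jaw":0.2},{"dx":0,"dy":-0.69,"dz":-0.21,"rx":0.88,"ry":0,"rz":0,"jaw":0.2},{"dx":0.44,"dy":-0.5,"dz":0.26,"rx":0.43,"ry":0,"rz":0,"jaw":0.2},{"dx":0.45,"dy":-0.49,"dz":0.28,"rx":0.44,"ry":0,"rz":0,"jaw":0.2},{"dx":0.44,"dy":-0.48,"dz":0.31,"rx":0.43,"ry":0,"rz":0,"jaw":0.2},{"dx":0,"dy":0,"dz":0,"rx":0,"ry":0,"rz":0,"jaw":0.2},{"dx":0,"dy":0,"dz":0,"rx":0,"ry":0,"rz":0,"jaw":0.2}]
rows 18 end [ 0.5011 -0.3213  0.12  ]
```

send_rows([
  {"dx":0,"dy":0,"dz":0.02,"rx":0,"ry":0,"rz":0,"jaw":-1},
  {"dx":0.46,"dy":0,"dz":0,"rx":0,"ry":0,"rz":0,"jaw":-1},
  {"dx":0.45,"dy":0,"dz":0,"rx":0,"ry":0,"rz":0,"jaw":-1},
  {"dx":0.44,"dy":0,"dz":0,"rx":0,"ry":0,"rz":0,"jaw":-1},
  {"dx":0.43,"dy":0,"dz":0,"rx":0,"ry":0,"rz":0,"jaw":-1},
  {"dx":0,"dy":0,"dz":0,"rx":0,"ry":0,"rz":0,"jaw":-1},
  {"dx":0,"dy":0,"dz":0,"rx":0,"ry":0,"rz":0,"jaw":-0.15},
  {"dx":0,"dy":0,"dz":0,"rx":0,"ry":0,"rz":0,"jaw":-0.15},
  {"dx":0,"dy":0,"dz":0,"rx":0,"ry":0,"rz":0,"jaw":-0.15},
  {"dx":-0.4,"dy":0,"dz":0,"rx":0,"ry":0,"rz":0,"jaw":-0.15},
  {"dx":-0.7,"dy":0,"dz":0,"rx":0,"ry":0,"rz":0,"jaw":-0.15},
  {"dx":-0.7,"dy":0,"dz":0,"rx":0,"ry":0,"rz":0,"jaw":-0.15},
])

```text
clock: 48.3
eef_pos: [0.491, 0.3532, 0.183]
tcp_rot: [-0.499, 0.501, 0.5, 0.5]
force: [0.1, -0.0, -0.4]
width: 0.0372
```

send_rows([
  {"dx":-0.05,"dy":0.12,"dz":-0.79,"rx":0.91,"ry":0,"rz":0,"jaw":0.2},
  {"dx":-0.05,"dy":0.03,"dz":-0.8,"rx":0.91,"ry":0,"rz":0,"jaw":0.2},
  {"dx":-0.05,"dy":-0.06,"dz":-0.8,"rx":0.92,"ry":0,"rz":0,"jaw":0.2},
  {"dx":-0.05,"dy":-0.15,"dz":-0.79,"rx":0.91,"ry":0,"rz":0,"jaw":0.2},
  {"dx":-0.04,"dy":-0.23,"dz":-0.77,"rx":0.92,"ry":0,"rz":0,"jaw":0.2},
  {"dx":-0.05,"dy":-0.31,"dz":-0.74,"rx":0.91,"ry":0,"rz":0,"jaw":0.2},
  {"dx":-0.04,"dy":-0.4,"dz":-0.71,"rx":0.92,"ry":0,"rz":0,"jaw":0.2},
  {"dx":0,"dy":-0.5,"dz":-0.52,"rx":0.87,"ry":0,"rz":0,"jaw":0.2},
  {"dx":0,"dy":-0.55,"dz":-0.46,"rx":0.87,"ry":0,"rz":0,"jaw":0.2},
  {"dx":0,"dy":-0.6,"dz":-0.4,"rx":0.87,"ry":0,"rz":0,"jaw":0.2},
  {"dx":0,"dy":-0.64,"dz":-0.34,"rx":0.88,"ry":0,"rz":0,"jaw":0.2},
  {"dx":0,"dy":-0.67,"dz":-0.27,"rx":0.87,"ry":0,"rz":0,"jaw":0.2},
  {"dx":0,"dy":-0.69,"dz":-0.21,"rx":0.88,"ry":0,"rz":0,"jaw":0.2},
  {"dx":0.44,"dy":-0.5,"dz":0.26,"rx":0.43,"ry":0,"rz":0,"jaw":0.2},
  {"dx":0.45,"dy":-0.49,"dz":0.28,"rx":0.44,"ry":0,"rz":0,"jaw":0.2},
  {"dx":0.44,"dy":-0.48,"dz":0.31,"rx":0.43,"ry":0,"rz":0,"jaw":0.2},
  {"dx":0,"dy":0,"dz":0,"rx":0,"ry":0,"rz":0,"jaw":0.2},
  {"dx":0,"dy":0,"dz":0,"rx":0,"ry":0,"rz":0,"jaw":0.2},
])

```text
clock: 50.55
eef_pos: [0.5013, -0.3214, 0.1216]
tcp_rot: [-0.006, 0.707, 0.006, 0.707]
force: [-0.1, 0.2, -0.1]
width: 0.0531
```

Run:
```python
from sq import *
from bowl import bowl
p,d,C=bowl('top7'); cv2.imwrite('pics/c7.png',cv2.resize(p[225:335,115:215],None,fx=4,fy=4,interpolation=cv2.INTER_CUBIC)[:,:,::-1])
hsv=cv2.cvtColor(p,cv2.COLOR_RGB2HSV); m=(abs(C[...,0]-.49)<.04)&(abs(C[...,1]-.371)<.06)&(C[...,2]<.085)&(hsv[...,2]<110)&(hsv[...,1]>70)
print(m.sum(), np.percentile(C[m],[3,50,97],0).round(3))
squares()
S=(.501,-.3212);B=(.4896,.3715)
plan([(*S,.0335,1,.2,.035),('w',4,-1),(*S,.20,1,-1,.05)])
print('carry');plan([(.44,-.24,.2,25,-1,.055),(.44,-.1,.2,45,-1,.055),(*B,.19,90,-1,.055),('w',2,-1)],start=(*S,.2,1))
```

```text
bowl 311 [489.4 371.6] [ 66.5 126.2] 0.8 0.087
273 [[0.476 0.335 0.048]
 [0.49  0.363 0.054]
 [0.503 0.394 0.068]]
sq [432.2 272.5] 125 [ 500.9 -318.7] [28.  26.2] 1.1
[{"dx":0.49,"dy":0,"dz":0,"rx":0,"ry":0,"rz":0,"jaw":0.2},{"dx":0.49,"dy":0,"dz":0,"rx":0,"ry":0,"rz":0,"jaw":0.2},{"dx":0.49,"dy":0.01,"dz":0,"rx":-0.01,"ry":0,"rz":0.01,"jaw":0.2},{"dx":0,"dy":0,"dz":0,"rx":0,"ry":0,"rz":0,"jaw":-1},{"dx":0,"dy":0,"dz":0,"rx":0,"ry":0,"rz":0,"jaw":-1},{"dx":0,"dy":0,"dz":0,"rx":0,"ry":0,"rz":0,"jaw":-1},{"dx":0,"dy":0,"dz":0,"rx":0,"ry":0,"rz":0,"jaw":-1},{"dx":-0.69,"dy":0,"dz":0,"rx":0,"ry":0,"rz":0,"jaw":-1},{"dx":-0.69,"dy":0,"dz":0,"rx":0,"ry":0,"rz":0,"jaw":-1},{"dx":-0.7,"dy":0,"dz":0,"rx":0,"ry":0,"rz":0,"jaw":-1},{"dx":-0.69,"dy":0,"dz":0,"rx":0,"ry":0,"rz":0,"jaw":-1}]
rows 11 end [ 0.5013 -0.321   0.1998]
carry
[{"dx":0,"dy":0.34,"dz":-0.25,"rx":-0.87,"ry":0,"rz":0,"jaw":-1},{"dx":0,"dy":0.37,"dz":-0.21,"rx":-0.87,"ry":0,"rz":0,"jaw":-1},{"dx":0,"dy":0.39,"dz":-0.17,"rx":-0.88,"ry":0,"rz":0,"jaw":-1},{"dx":0,"dy":0.4,"dz":-0.13,"rx":-0.87,"ry":0,"rz":0,"jaw":-1},{"dx":0,"d
[... 213 characters left out ...]
:-0.73,"ry":0,"rz":0,"jaw":-1},{"dx":0.02,"dy":0.49,"dz":0.73,"rx":-0.73,"ry":0,"rz":0,"jaw":-1},{"dx":0.02,"dy":0.42,"dz":0.77,"rx":-0.73,"ry":0,"rz":0,"jaw":-1},{"dx":0.02,"dy":0.36,"dz":0.8,"rx":-0.73,"ry":0,"rz":0,"jaw":-1},{"dx":0.02,"dy":0.28,"dz":0.83,"rx":-0.72,"ry":0,"rz":0,"jaw":-1},{"dx":0.02,"dy":0.21,"dz":0.85,"rx":-0.73,"ry":0,"rz":0,"jaw":-1},{"dx":0.02,"dy":0.14,"dz":0.87,"rx":-0.72,"ry":0,"rz":0,"jaw":-1},{"dx":0.01,"dy":0.06,"dz":0.88,"rx":-0.73,"ry":0,"rz":0,"jaw":-1},{"dx":0.02,"dy":-0.01,"dz":0.88,"rx":-0.72,"ry":0,"rz":0,"jaw":-1},{"dx":0,"dy":0,"dz":0,"rx":0,"ry":0,"rz":0,"jaw":-1},{"dx":0,"dy":0,"dz":0,"rx":0,"ry":0,"rz":0,"jaw":-1}]
rows 18 end [0.4896 0.3718 0.1898]
```

View pics/c7.png

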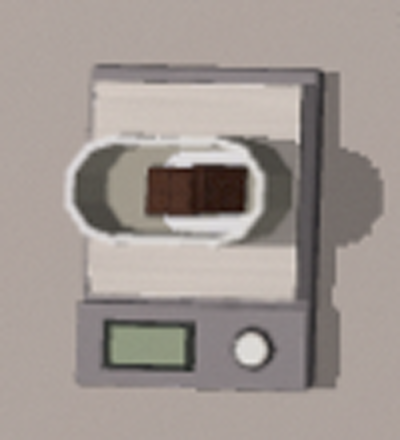

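Picture: the second square is in the bowl on the right, leaning slightly on the first. The bowl hasn't moved (489.4, 371.6). On to the third.

send_rows([
  {"dx":0.49,"dy":0,"dz":0,"rx":0,"ry":0,"rz":0,"jaw":0.2},
  {"dx":0.49,"dy":0,"dz":0,"rx":0,"ry":0,"rz":0,"jaw":0.2},
  {"dx":0.48,"dy":0,"dz":0,"rx":0,"ry":0,"rz":0,"jaw":0.2},
  {"dx":0,"dy":0,"dz":0,"rx":0,"ry":0,"rz":0,"jaw":-1},
  {"dx":0,"dy":0,"dz":0,"rx":0,"ry":0,"rz":0,"jaw":-1},
  {"dx":0,"dy":0,"dz":0,"rx":0,"ry":0,"rz":0,"jaw":-1},
  {"dx":0,"dy":0,"dz":0,"rx":0,"ry":0,"rz":0,"jaw":-1},
  {"dx":-0.5,"dy":0,"dz":0,"rx":0,"ry":0,"rz":0,"jaw":-1},
  {"dx":-0.7,"dy":0,"dz":0,"rx":0,"ry":0,"rz":0,"jaw":-1},
  {"dx":-0.8,"dy":0,"dz":0,"rx":0,"ry":0,"rz":0,"jaw":-1},
  {"dx":-0.77,"dy":0,"dz":0,"rx":0,"ry":0,"rz":0,"jaw":-1},
])

```text
clock: 52.02
eef_pos: [0.5007, -0.3222, 0.2005]
tcp_rot: [-0.006, 0.708, 0.005, 0.706]
force: [0.0, 0.4, 0.1]
width: 0.0329
```

send_rows([
  {"dx":0,"dy":0.34,"dz":-0.25,"rx":-0.87,"ry":0,"rz":0,"jaw":-1},
  {"dx":0,"dy":0.37,"dz":-0.21,"rx":-0.87,"ry":0,"rz":0,"jaw":-1},
  {"dx":0,"dy":0.39,"dz":-0.17,"rx":-0.88,"ry":0,"rz":0,"jaw":-1},
  {"dx":0,"dy":0.4,"dz":-0.13,"rx":-0.87,"ry":0,"rz":0,"jaw":-1},
  {"dx":0,"dy":0.7,"dz":0.33,"rx":-0.97,"ry":0,"rz":0,"jaw":-1},
  {"dx":0,"dy":0.66,"dz":0.41,"rx":-0.97,"ry":0,"rz":0,"jaw":-1},
  {"dx":0,"dy":0.62,"dz":0.48,"rx":-0.97,"ry":0,"rz":0,"jaw":-1},
  {"dx":0.02,"dy":0.55,"dz":0.68,"rx":-0.73,"ry":0,"rz":0,"jaw":-1},
  {"dx":0.02,"dy":0.49,"dz":0.73,"rx":-0.73,"ry":0,"rz":0,"jaw":-1},
  {"dx":0.02,"dy":0.42,"dz":0.77,"rx":-0.73,"ry":0,"rz":0,"jaw":-1},
  {"dx":0.02,"dy":0.36,"dz":0.8,"rx":-0.73,"ry":0,"rz":0,"jaw":-1},
  {"dx":0.02,"dy":0.28,"dz":0.83,"rx":-0.72,"ry":0,"rz":0,"jaw":-1},
  {"dx":0.02,"dy":0.21,"dz":0.85,"rx":-0.73,"ry":0,"rz":0,"jaw":-1},
  {"dx":0.02,"dy":0.14,"dz":0.87,"rx":-0.72,"ry":0,"rz":0,"jaw":-1},
  {"dx":0.01,"dy":0.06,"dz":0.88,"rx":-0.73,"ry":0,"rz":0,"jaw":-1},
  {"dx":0.02,"dy":-0.01,"dz":0.88,"rx":-0.72,"ry":0,"rz":0,"jaw":-1},
  {"dx":0,"dy":0,"dz":0,"rx":0,"ry":0,"rz":0,"jaw":-1},
  {"dx":0,"dy":0,"dz":0,"rx":0,"ry":0,"rz":0,"jaw":-1},
])

```text
clock: 54.28
eef_pos: [0.491, 0.37, 0.1881]
tcp_rot: [-0.499, 0.502, 0.499, 0.5]
force: [0.9, -0.0, 0.4]
width: 0.0322
```

Run:
```python
from sq import *
squares(); B=(.4896,.3855)
plan([(*B,.19,90,-1,.05),(*B,.13,90,-1,.04),(*B,.087,90,-1,.03),('w',1,-1),('w',3,-.12),(*B,.19,90,-.12,.05)])
S=(.5026,-.3775)
print('back');plan([(.44,.02,.2,50,.2,.055),(.44,-.24,.2,10,.2,.055),(*S,.12,6,.2,.055),('w',2,.2)],start=(*B,.19,90))
```

```text
sq [454.9 272.2] 149 [ 502.7 -378.1] [30.1 31.6] 3.3
[{"dx":-0.03,"dy":0.03,"dz":0.27,"rx":-0.03,"ry":-0.02,"rz":-0.02,"jaw":-1},{"dx":0.5,"dy":0,"dz":0,"rx":0,"ry":0,"rz":0,"jaw":-1},{"dx":0.5,"dy":0,"dz":0,"rx":0,"ry":0,"rz":0,"jaw":-1},{"dx":0.36,"dy":0,"dz":0,"rx":0,"ry":0,"rz":0,"jaw":-1},{"dx":0.36,"dy":0,"dz":0,"rx":0,"ry":0,"rz":0,"jaw":-1},{"dx":0,"dy":0,"dz":0,"rx":0,"ry":0,"rz":0,"jaw":-1},{"dx":0,"dy":0,"dz":0,"rx":0,"ry":0,"rz":0,"jaw":-0.12},{"dx":0,"dy":0,"dz":0,"rx":0,"ry":0,"rz":0,"jaw":-0.12},{"dx":0,"dy":0,"dz":0,"rx":0,"ry":0,"rz":0,"jaw":-0.12},{"dx":-0.57,"dy":0,"dz":0,"rx":0,"ry":0,"rz":0,"jaw":-0.12},{"dx":-0.58,"dy":0,"dz":0,"rx":0,"ry":0,"rz":0,"jaw":-0.12},{"dx":-0.57,"dy":0,"dz":0,"rx":0,"ry":0,"rz":0,"jaw":-0.12}]
rows 12 end [0.4897 0.3855 0.1899]
back
[{"dx":-0.02,"dy":0.12,"dz":-0.87,"rx":0.83,"ry":0,"rz":0,"jaw":0.2},{"dx":-0.02,"dy":0.03,"dz":-0.88,"rx":0.83,"ry":0,"rz":0,"jaw":0.2},{"dx":-0.03,"dy":-0.06,"dz":-0.88,"rx":0.83,"ry":0,"rz":0,"jaw":0.2},{"dx":-0.02,"dy":-0.14,"dz":-0.87,"rx":0.83,"ry":0,"rz":0,"jaw":0.2},{"dx":-0.03,"dy":-0.23,"dz":-0.8
[... 276 characters left out ...]
97,"ry":0,"rz":0,"jaw":0.2},{"dx":0,"dy":-0.58,"dz":-0.43,"rx":0.97,"ry":0,"rz":0,"jaw":0.2},{"dx":0,"dy":-0.63,"dz":-0.36,"rx":0.97,"ry":0,"rz":0,"jaw":0.2},{"dx":0,"dy":-0.66,"dz":-0.28,"rx":0.97,"ry":0,"rz":0,"jaw":0.2},{"dx":0,"dy":-0.69,"dz":-0.21,"rx":0.97,"ry":0,"rz":0,"jaw":0.2},{"dx":0.33,"dy":-0.61,"dz":0.16,"rx":0.14,"ry":0,"rz":0,"jaw":0.2},{"dx":0.34,"dy":-0.61,"dz":0.17,"rx":0.15,"ry":0,"rz":0,"jaw":0.2},{"dx":0.33,"dy":-0.6,"dz":0.18,"rx":0.14,"ry":0,"rz":0,"jaw":0.2},{"dx":0.34,"dy":-0.6,"dz":0.18,"rx":0.15,"ry":0,"rz":0,"jaw":0.2},{"dx":0,"dy":0,"dz":0,"rx":0,"ry":0,"rz":0,"jaw":0.2},{"dx":0,"dy":0,"dz":0,"rx":0,"ry":0,"rz":0,"jaw":0.2}]
rows 19 end [ 0.5024 -0.3775  0.1198]
```

send_rows([
  {"dx":0,"dy":0,"dz":0.24,"rx":0,"ry":0,"rz":0,"jaw":-1},
  {"dx":0.5,"dy":0,"dz":0,"rx":0,"ry":0,"rz":0,"jaw":-1},
  {"dx":0.48,"dy":0,"dz":0,"rx":0,"ry":0,"rz":0,"jaw":-1},
  {"dx":0.36,"dy":0,"dz":0,"rx":0,"ry":0,"rz":0,"jaw":-1},
  {"dx":0.34,"dy":0,"dz":0,"rx":0,"ry":0,"rz":0,"jaw":-1},
  {"dx":0,"dy":0,"dz":0,"rx":0,"ry":0,"rz":0,"jaw":-1},
  {"dx":0,"dy":0,"dz":0,"rx":0,"ry":0,"rz":0,"jaw":-0.12},
  {"dx":0,"dy":0,"dz":0,"rx":0,"ry":0,"rz":0,"jaw":-0.12},
  {"dx":0,"dy":0,"dz":0,"rx":0,"ry":0,"rz":0,"jaw":-0.12},
  {"dx":-0.4,"dy":0,"dz":0,"rx":0,"ry":0,"rz":0,"jaw":-0.12},
  {"dx":-0.65,"dy":0,"dz":0,"rx":0,"ry":0,"rz":0,"jaw":-0.12},
  {"dx":-0.65,"dy":0,"dz":0,"rx":0,"ry":0,"rz":0,"jaw":-0.12},
])

```text
clock: 55.82
eef_pos: [0.4911, 0.3855, 0.1925]
tcp_rot: [-0.499, 0.501, 0.5, 0.5]
force: [-0.1, 0.2, -0.1]
width: 0.0388
```

send_rows([
  {"dx":-0.02,"dy":0.12,"dz":-0.87,"rx":0.83,"ry":0,"rz":0,"jaw":0.2},
  {"dx":-0.02,"dy":0.03,"dz":-0.88,"rx":0.83,"ry":0,"rz":0,"jaw":0.2},
  {"dx":-0.03,"dy":-0.06,"dz":-0.88,"rx":0.83,"ry":0,"rz":0,"jaw":0.2},
  {"dx":-0.02,"dy":-0.14,"dz":-0.87,"rx":0.83,"ry":0,"rz":0,"jaw":0.2},
  {"dx":-0.03,"dy":-0.23,"dz":-0.84,"rx":0.83,"ry":0,"rz":0,"jaw":0.2},
  {"dx":-0.02,"dy":-0.31,"dz":-0.82,"rx":0.83,"ry":0,"rz":0,"jaw":0.2},
  {"dx":-0.03,"dy":-0.39,"dz":-0.79,"rx":0.84,"ry":0,"rz":0,"jaw":0.2},
  {"dx":0,"dy":-0.46,"dz":-0.55,"rx":0.97,"ry":0,"rz":0,"jaw":0.2},
  {"dx":0,"dy":-0.53,"dz":-0.5,"rx":0.97,"ry":0,"rz":0,"jaw":0.2},
  {"dx":0,"dy":-0.58,"dz":-0.43,"rx":0.97,"ry":0,"rz":0,"jaw":0.2},
  {"dx":0,"dy":-0.63,"dz":-0.36,"rx":0.97,"ry":0,"rz":0,"jaw":0.2},
  {"dx":0,"dy":-0.66,"dz":-0.28,"rx":0.97,"ry":0,"rz":0,"jaw":0.2},
  {"dx":0,"dy":-0.69,"dz":-0.21,"rx":0.97,"ry":0,"rz":0,"jaw":0.2},
  {"dx":0.33,"dy":-0.61,"dz":0.16,"rx":0.14,"ry":0,"rz":0,"jaw":0.2},
  {"dx":0.34,"dy":-0.61,"dz":0.17,"rx":0.15,"ry":0,"rz":0,"jaw":0.2},
  {"dx":0.33,"dy":-0.6,"dz":0.18,"rx":0.14,"ry":0,"rz":0,"jaw":0.2},
  {"dx":0.34,"dy":-0.6,"dz":0.18,"rx":0.15,"ry":0,"rz":0,"jaw":0.2},
  {"dx":0,"dy":0,"dz":0,"rx":0,"ry":0,"rz":0,"jaw":0.2},
  {"dx":0,"dy":0,"dz":0,"rx":0,"ry":0,"rz":0,"jaw":0.2},
])

```text
clock: 58.2
eef_pos: [0.5022, -0.3769, 0.1209]
tcp_rot: [-0.036, 0.706, 0.036, 0.706]
force: [-0.5, -0.3, 0.7]
width: 0.053
```

Run:
```python
from sq import *
from bowl import bowl
p,d,C=bowl('top8'); cv2.imwrite('pics/c8.png',cv2.resize(p[225:335,115:215],None,fx=4,fy=4,interpolation=cv2.INTER_CUBIC)[:,:,::-1])
hsv=cv2.cvtColor(p,cv2.COLOR_RGB2HSV); m=(abs(C[...,0]-.49)<.04)&(abs(C[...,1]-.371)<.06)&(C[...,2]<.1)&(hsv[...,2]<110)&(hsv[...,1]>70)
Q=C[m]
for y in np.arange(.32,.42,.01):
    k=abs(Q[:,1]-y)<.005
    if k.any(): print(round(y,3),k.sum(),np.percentile(Q[k,2],[10,50,90]).round(3),Q[k,0].min().round(3),Q[k,0].max().round(3))
squares()
S=(.5026,-.3778)
plan([(*S,.0335,5,.2,.035),('w',4,-1),(*S,.20,5,-1,.05)])
```

```text
bowl 314 [489.6 372.2] [ 66.6 126.8] 0.2 0.0874
0.33 16 [0.048 0.05  0.053] 0.478 0.503
0.34 57 [0.05  0.055 0.06 ] 0.478 0.503
0.35 46 [0.062 0.064 0.067] 0.478 0.503
0.36 21 [0.059 0.063 0.066] 0.478 0.503
0.37 79 [0.051 0.065 0.072] 0.475 0.503
0.38 41 [0.067 0.071 0.073] 0.477 0.502
0.39 43 [0.068 0.07  0.072] 0.475 0.502
0.4 20 [0.068 0.07  0.071] 0.474 0.502
sq [455.  272.2] 151 [ 502.3 -378.1] [29.8 32.8] 6.7
[{"dx":0.49,"dy":-0.01,"dz":0,"rx":0.04,"ry":0,"rz":0,"jaw":0.2},{"dx":0.48,"dy":0,"dz":0,"rx":0.05,"ry":0,"rz":0,"jaw":0.2},{"dx":0.49,"dy":-0.01,"dz":0.01,"rx":0.04,"ry":-0.01,"rz":0,"jaw":0.2},{"dx":0,"dy":0,"dz":0,"rx":0,"ry":0,"rz":0,"jaw":-1},{"dx":0,"dy":0,"dz":0,"rx":0,"ry":0,"rz":0,"jaw":-1},{"dx":0,"dy":0,"dz":0,"rx":0,"ry":0,"rz":0,"jaw":-1},{"dx":0,"dy":0,"dz":0,"rx":0,"ry":0,"rz":0,"jaw":-1},{"dx":-0.69,"dy":0,"dz":0,"rx":0,"ry":0,"rz":0,"jaw":-1},{"dx":-0.7,"dy":0,"dz":0,"rx":0,"ry":0,"rz":0,"jaw":-1},{"dx":-0.69,"dy":0,"dz":0,"rx":0,"ry":0,"rz":0,"jaw":-1},{"dx":-0.7,"dy":0,"dz":0,"rx":0,"ry":0,"rz":0,"jaw":-1}]
rows 11 end [ 0.5028 -0.3779  0.2003]
```

View pics/c8.png

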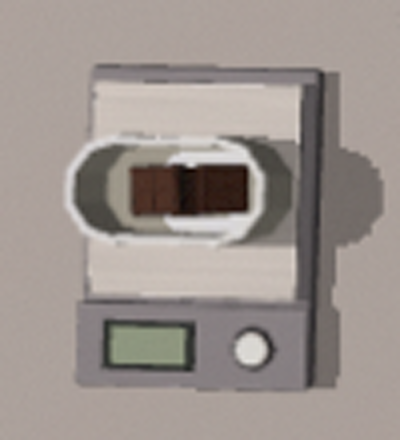

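Picture: the third square is in, on top of the first with its top at 0.071, and the second lies beside it. The last one goes on the right side.

send_rows([
  {"dx":0.49,"dy":-0.01,"dz":0,"rx":0.04,"ry":0,"rz":0,"jaw":0.2},
  {"dx":0.48,"dy":0,"dz":0,"rx":0,"ry":0,"rz":0,"jaw":0.2},
  {"dx":0.48,"dy":0,"dz":0,"rx":0,"ry":0,"rz":0,"jaw":0.2},
  {"dx":0,"dy":0,"dz":0,"rx":0,"ry":0,"rz":0,"jaw":-1},
  {"dx":0,"dy":0,"dz":0,"rx":0,"ry":0,"rz":0,"jaw":-1},
  {"dx":0,"dy":0,"dz":0,"rx":0,"ry":0,"rz":0,"jaw":-1},
  {"dx":0,"dy":0,"dz":0,"rx":0,"ry":0,"rz":0,"jaw":-1},
  {"dx":-0.5,"dy":0,"dz":0,"rx":0,"ry":0,"rz":0,"jaw":-1},
  {"dx":-0.7,"dy":0,"dz":0,"rx":0,"ry":0,"rz":0,"jaw":-1},
  {"dx":-0.8,"dy":0,"dz":0,"rx":0,"ry":0,"rz":0,"jaw":-1},
  {"dx":-0.77,"dy":0,"dz":0,"rx":0,"ry":0,"rz":0,"jaw":-1},
])

```text
clock: 59.68
eef_pos: [0.5015, -0.3786, 0.2004]
tcp_rot: [-0.034, 0.707, 0.034, 0.706]
force: [1.1, -0.3, -0.3]
width: 0.0319
```

Run:
```python
from plan import *
B=(.4896,.3535)
plan([(.44,-.24,.2,25,-1,.055),(.44,-.1,.2,45,-1,.055),(*B,.19,90,-1,.055),('w',2,-1)])
```

```text
[{"dx":0,"dy":0.8,"dz":-0.27,"rx":-0.94,"ry":-0.01,"rz":0,"jaw":-1},{"dx":0,"dy":0.82,"dz":-0.17,"rx":-0.94,"ry":0,"rz":0,"jaw":-1},{"dx":0.01,"dy":0.84,"dz":-0.08,"rx":-0.95,"ry":-0.01,"rz":0,"jaw":-1},{"dx":0,"dy":0.71,"dz":0.33,"rx":-0.97,"ry":0,"rz":0,"jaw":-1},{"dx":0,"dy":0.66,"dz":0.41,"rx":-0.97,"ry":0,"rz":0,"jaw":-1},{"dx":0,"dy":0.61,"dz":0.48,"rx":-0.97,"ry":0,"rz":0,"jaw":-1},{"dx":0.02,"dy":0.53,"dz":0.66,"rx":-0.73,"ry":0,"rz":0,"jaw":-1},{"dx":0.02,"dy":0.47,"dz":0.7,"rx":-0.73,"ry":0,"rz":0,"jaw":-1},{"dx":0.02,"dy":0.41,"dz":0.74,"rx":-0.73,"ry":0,"rz":0,"jaw":-1},{"dx":0.02,"dy":0.34,"dz":0.77,"rx":-0.73,"ry":0,"rz":0,"jaw":-1},{"dx":0.02,"dy":0.27,"dz":0.8,"rx":-0.72,"ry":0,"rz":0,"jaw":-1},{"dx":0.02,"dy":0.2,"dz":0.82,"rx":-0.73,"ry":0,"rz":0,"jaw":-1},{"dx":0.02,"dy":0.13,"dz":0.84,"rx":-0.72,"ry":0,"rz":0,"jaw":-1},{"dx":0.01,"dy":0.05,"dz":0.84,"rx":-0.73,"ry":0,"rz":0,"jaw":-1},{"dx":0.02,"dy":-0.02,"dz":0.84,"rx":-0.72,"ry":0,"rz":0,"jaw":-1},{"dx":0,"dy":0,"dz":0,"rx":0,"ry":0,"rz":0,"jaw":-1},{"dx":0,"dy":0,"dz":0,"rx":0,"ry":0,"rz":0,"jaw":-1}]
rows 17 end [0.4894 0.3532 0.1897]
```

send_rows([
  {"dx":0,"dy":0.8,"dz":-0.27,"rx":-0.94,"ry":0,"rz":0,"jaw":-1},
  {"dx":0,"dy":0.82,"dz":-0.17,"rx":-0.94,"ry":0,"rz":0,"jaw":-1},
  {"dx":0,"dy":0.84,"dz":-0.08,"rx":-0.95,"ry":0,"rz":0,"jaw":-1},
  {"dx":0,"dy":0.71,"dz":0.33,"rx":-0.97,"ry":0,"rz":0,"jaw":-1},
  {"dx":0,"dy":0.66,"dz":0.41,"rx":-0.97,"ry":0,"rz":0,"jaw":-1},
  {"dx":0,"dy":0.61,"dz":0.48,"rx":-0.97,"ry":0,"rz":0,"jaw":-1},
  {"dx":0.02,"dy":0.53,"dz":0.66,"rx":-0.73,"ry":0,"rz":0,"jaw":-1},
  {"dx":0.02,"dy":0.47,"dz":0.7,"rx":-0.73,"ry":0,"rz":0,"jaw":-1},
  {"dx":0.02,"dy":0.41,"dz":0.74,"rx":-0.73,"ry":0,"rz":0,"jaw":-1},
  {"dx":0.02,"dy":0.34,"dz":0.77,"rx":-0.73,"ry":0,"rz":0,"jaw":-1},
  {"dx":0.02,"dy":0.27,"dz":0.8,"rx":-0.72,"ry":0,"rz":0,"jaw":-1},
  {"dx":0.02,"dy":0.2,"dz":0.82,"rx":-0.73,"ry":0,"rz":0,"jaw":-1},
  {"dx":0.02,"dy":0.13,"dz":0.84,"rx":-0.72,"ry":0,"rz":0,"jaw":-1},
  {"dx":0.01,"dy":0.05,"dz":0.84,"rx":-0.73,"ry":0,"rz":0,"jaw":-1},
  {"dx":0.02,"dy":-0.02,"dz":0.84,"rx":-0.72,"ry":0,"rz":0,"jaw":-1},
  {"dx":0,"dy":0,"dz":0,"rx":0,"ry":0,"rz":0,"jaw":-1},
  {"dx":0,"dy":0,"dz":0,"rx":0,"ry":0,"rz":0,"jaw":-1},
])

```text
clock: 61.8
eef_pos: [0.4896, 0.3523, 0.188]
tcp_rot: [-0.5, 0.501, 0.5, 0.499]
force: [0.2, -0.1, 0.1]
width: 0.0321
```

Run:
```python
from plan import *
B=(.4896,.3535)
plan([(*B,.19,90,-1,.05),(*B,.13,90,-1,.04),(*B,.092,90,-1,.03),('w',1,-1)])
```

```text
[{"dx":-0.03,"dy":0,"dz":0.02,"rx":-0.01,"ry":-0.01,"rz":-0.02,"jaw":-1},{"dx":0.5,"dy":0,"dz":0,"rx":0,"ry":0,"rz":0,"jaw":-1},{"dx":0.5,"dy":0,"dz":0,"rx":0,"ry":0,"rz":0,"jaw":-1},{"dx":0.32,"dy":0,"dz":0,"rx":0,"ry":0,"rz":0,"jaw":-1},{"dx":0.31,"dy":0,"dz":0,"rx":0,"ry":0,"rz":0,"jaw":-1},{"dx":0,"dy":0,"dz":0,"rx":0,"ry":0,"rz":0,"jaw":-1}]
rows 6 end [0.4896 0.3534 0.092 ]
```

Lower, release, lift, then retreat towards the robot and away from the scene.

send_rows([
  {"dx":0.5,"dy":0,"dz":0.02,"rx":0,"ry":0,"rz":0,"jaw":-1},
  {"dx":0.48,"dy":0,"dz":0,"rx":0,"ry":0,"rz":0,"jaw":-1},
  {"dx":0.32,"dy":0,"dz":0,"rx":0,"ry":0,"rz":0,"jaw":-1},
  {"dx":0.31,"dy":0,"dz":0,"rx":0,"ry":0,"rz":0,"jaw":-1},
  {"dx":0,"dy":0,"dz":0,"rx":0,"ry":0,"rz":0,"jaw":-1},
  {"dx":0,"dy":0,"dz":0,"rx":0,"ry":0,"rz":0,"jaw":-0.15},
  {"dx":0,"dy":0,"dz":0,"rx":0,"ry":0,"rz":0,"jaw":-0.15},
  {"dx":0,"dy":0,"dz":0,"rx":0,"ry":0,"rz":0,"jaw":-0.15},
  {"dx":-0.4,"dy":0,"dz":0,"rx":0,"ry":0,"rz":0,"jaw":-0.15},
  {"dx":-0.7,"dy":0,"dz":0,"rx":0,"ry":0,"rz":0,"jaw":-0.15},
  {"dx":-0.8,"dy":0,"dz":0,"rx":0,"ry":0,"rz":0,"jaw":0},
  {"dx":-0.3,"dy":0,"dz":-0.8,"rx":0,"ry":0,"rz":0,"jaw":0},
  {"dx":0,"dy":0.2,"dz":-0.8,"rx":0,"ry":0,"rz":0,"jaw":0},
  {"dx":0,"dy":0.2,"dz":-0.8,"rx":0,"ry":0,"rz":0,"jaw":0},
  {"dx":0,"dy":0.2,"dz":-0.8,"rx":0,"ry":0,"rz":0,"jaw":0},
  {"dx":0,"dy":0,"dz":-0.8,"rx":0,"ry":0,"rz":0,"jaw":0},
  {"dx":0,"dy":0,"dz":-0.5,"rx":0,"ry":0,"rz":0,"jaw":0},
  {"dx":0,"dy":0,"dz":0,"rx":0,"ry":0,"rz":0,"jaw":0},
])

```text
clock: 64.05
eef_pos: [0.454, 0.0823, 0.225]
tcp_rot: [-0.499, 0.502, 0.499, 0.5]
force: [0.1, -0.1, 0.7]
width: 0.0439
```

Run:
```python
from sq import *
from bowl import bowl
p,d,C=bowl('top9')
hsv=cv2.cvtColor(p,cv2.COLOR_RGB2HSV); m=(abs(C[...,0]-.49)<.05)&(abs(C[...,1]-.371)<.08)&(C[...,2]<.12)&(hsv[...,2]<110)&(hsv[...,1]>70)
print(m.sum(),np.percentile(C[m],[2,50,98],0).round(3)); squares()
a=cv2.resize(p,(640,480)); b=cv2.resize(p[225:335,115:215],None,fx=1.6,fy=1.6,interpolation=cv2.INTER_CUBIC)
cv2.imwrite('pics/c9.png',np.hstack([a,cv2.copyMakeBorder(b,0,480-b.shape[0],0,0,cv2.BORDER_CONSTANT)])[:,:,::-1])
```

```text
bowl 321 [489.2 371.6] [ 66.5 126.8] 1.1 0.0871
344 [[0.475 0.324 0.05 ]
 [0.49  0.368 0.07 ]
 [0.503 0.398 0.08 ]]
```

View pics/c9.png

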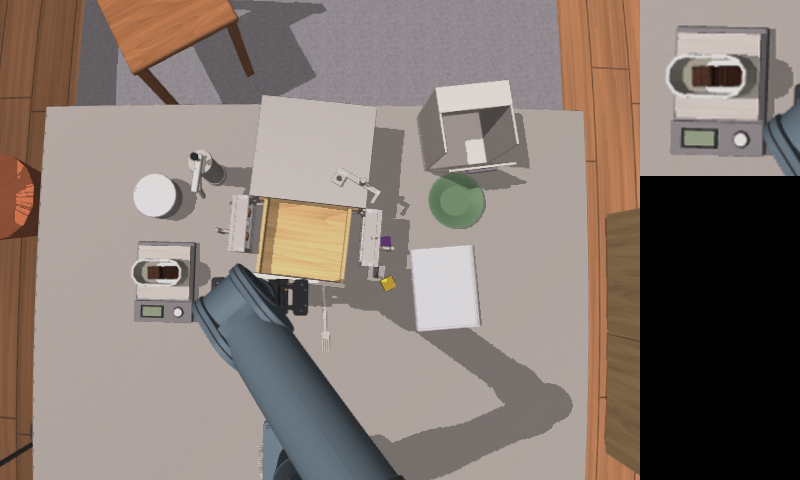

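Picture: the tray at (445,288) is empty and all four squares are in the bowl, below the rim. The bowl is at (489.2, 371.6), both leaves stand open, and the tin, saucer, fork and press look unmoved. The gripper is clear of everything, so I'm handing in.

```bash
python3 -c "
from bench import *
print(job_done())"
```

```text
the job is handed in; nothing more can be done
None
```

The job is done and handed in at about 64 s of the 210 s allowed. I swung the hook off, opened the right leaf and then the left, and pulled the drawer out. I stood the empty bowl on the plate, pressed the tare key, and only then put all four chocolate squares in the bowl.

**Last checks**
- **Bowl:** its centre is 2–3 mm from the plate's centre, upright, with the rim at 0.087 m. It has barely moved since I set it down.
- **Chocolate:** the tray is empty and no square stands above the bowl's rim (highest about 0.08 m). The second square leaned on the first, so they are not all lying flat.
- **Tare key:** it stopped dead at full travel under about 20 N, with the bowl empty and let go.
- **Leaves:** by the handle positions they were opened to about 1.7 rad (right) and 1.63 rad (left), and the last picture shows both still open.
- **Bystanders:** the tin, saucer, fork, press and the purple and yellow cubes look unmoved in the last picture; I did not measure them again.

**What went wrong on the way**
- My first grip on the right handle caught its standoff and read 13.8 mm instead of 11. I opened and gripped again at a better angle.
- At the end of the right leaf's swing the grip read 17.8 mm, possibly the announced slackening. The leaf stayed open.
- The bowl touched the plate with about 20 N before I released it.

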